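# Sort porcelain jars by diameter and book the case in

### The arm

A 6-joint arm with a two-finger parallel gripper is mounted at the origin on the work surface. World frame = base frame: x ahead of the robot, y to its left, z up, the work surface at z = 0. Lengths are in m, angles in rad, forces in N, time in s.
With the tool pointing down it reaches from about 0.275 to 0.85 m from the base axis. Payload 19 kg.
Tool frame: the origin (TCP) lies midway between the tips of the shut fingers; the grasp point (between the pads) lies 19 mm behind it; z points along the fingers, y is the line along which they close (so a half turn about z gives the same grasp; the last joint's range is limited). The gripper opens to 85 mm and grips with 20 to 120 N. Pads are 22 mm wide; open, the fingers measure 114 mm over their backs; the gripper's body (76 mm by 85 mm) begins 54 mm behind the grasp point. The pads swing forward as they close: fully open they stand 13 mm farther back than shut.
Start: joints at [-1.342, 0.15, 1.437, -0, 1.554, -0.134], TCP at [0.204, -0.538, 0.231] pointing down, gripper open.
Joint ranges: [-2.8, 2.8], [-0.68, 2.1], [0.12, 2.68], [-1.39, 4.53], [0.16, 2.79], [-2.81, 2.81]. Speed limits (rad/s): [1.89, 1.89, 2.22, 3.01, 3.01, 3.01].

### API

Orientations are given as [roll, pitch, yaw] about the fixed x, y, z axes, in that order (R = Rz(yaw) Ry(pitch) Rx(roll)).
In Python, from bench import robot gives the robot as it stands.
- The arm moves only by the tool jog_arm, never from a script. Its argument "steps" is a list of rows, each an object of numbers: "dx", "dy", "dz": the shift along the tool's x, y, z in mm; "turn": the turn about the tool's z in degrees; "gripper": the closure, from -1 (fully open) to 1 (shut). A call has exactly 5 rows; each row is the pose to reach, as a shift and turn from the pose commanded when the call began, along the tool's axes at that moment; what a row does not reach only later rows make up. A row lasts 1/8 s, in which the tool goes at most 62.5 mm and 10.7 degrees, less where a joint would pass 70% of its speed; a pose out of reach is approached as far as the arm can. A call with a gripper value outside its range is refused whole. The fingers move at their own pace and stop on an object; "force" is the grip in N (left out, the last holds). Time passes only in rows, so rows that repeat a pose let the fingers close, or fill a call up. It gives the time, the measured TCP pose, the force, the opening and the grip force at its end, in the units of the state.
- robot.sense(): the state, without advancing time (a new reading comes with each control period).
- robot.read_camera(name): name is "scene" or "top" or "wrist"; returns (picture, depth): 480x640x3 uint8, red, green, blue; 480x640 float32, m along the optical axis (not along the pixel's ray), 0 where there is no reading.
- robot.get_calibration(name): a dict with "fx", "fy", "cx", "cy" (pixels), "k1" (the pictures are not rectified: a ray, as slopes to the right and down, at radius r is drawn at 1 + k1 r^2 times it, then the intrinsics apply), "R" (3x3) and "t" (3): a world point X has camera coordinates R X + t. Camera axes: x right, y down, z forward; pixel columns grow to the right and rows downward; lengths in m; the calibration is good to about 2 mm. A picture is of the moment at which its call begins: read the wrist's pose just before it. get_calibration takes no time and is no camera call; for the wrist camera it gives the pose at the moment of the call.
- robot.sign_off(): hands the job in; it is judged then, once.
The state is a dict: "time": time; "qpos": joint angles; "joint_velocities": joint speeds; "effort": joint torques, N m; "position": TCP position; "tool_rot": TCP orientation; "contact_force": force on the tool from outside, world axes, zero at the start; "moment": the same for the moment, N m; "finger_gap": finger opening in m; "grip_force": force on a finger pad.
Only numpy, scipy, OpenCV 4.12 (cv2) and the standard library are available. Lean on these libraries where they do the work, as an engineer would, in place of code of your own. Each camera call takes 0.05 s, during which the arm holds its last target. There are 200 camera calls.

### The job

Put away the porcelain jars that stand loose on the bench: sort them by diameter into the racks in the black case, each jar in the rack whose channel is made for its size (narrow, middle, wide), standing upright, lid up, flat on the channel floor. When all are in, squeeze the trigger of the scanner on its stand fully for about half a second and let it go, to book the case in. Leave the dropper bottle, the cup and the brush alone.

Things in the scene. Friction and masses are not known exactly. Their poses are not given: they have to be found in the camera images.
- jar_small0: Closed round porcelain jar, white with a black screw lid and a pale paper disc on the lid; 32 mm diameter, 36 mm high, straight sides, 30 g. All jars look alike; only the diameter (32, 40 or 48 mm) differs. Origin at the centre of its underside, z up through the lid. May be absent.
- jar_small1: Closed round porcelain jar, white with a black screw lid and a pale paper disc on the lid; 32 mm diameter, 36 mm high, straight sides, 30 g. All jars look alike; only the diameter (32, 40 or 48 mm) differs. Origin at the centre of its underside, z up through the lid. May be absent.
- jar_small2: Closed round porcelain jar, white with a black screw lid and a pale paper disc on the lid; 32 mm diameter, 36 mm high, straight sides, 30 g. All jars look alike; only the diameter (32, 40 or 48 mm) differs. Origin at the centre of its underside, z up through the lid. May be absent.
- jar_medium0: Closed round porcelain jar, white with a black screw lid and a pale paper disc on the lid; 40 mm diameter, 36 mm high, straight sides, 45 g. All jars look alike; only the diameter (32, 40 or 48 mm) differs. Origin at the centre of its underside, z up through the lid. May be absent.
- jar_medium1: Closed round porcelain jar, white with a black screw lid and a pale paper disc on the lid; 40 mm diameter, 36 mm high, straight sides, 45 g. All jars look alike; only the diameter (32, 40 or 48 mm) differs. Origin at the centre of its underside, z up through the lid. May be absent.
- jar_medium2: Closed round porcelain jar, white with a black screw lid and a pale paper disc on the lid; 40 mm diameter, 36 mm high, straight sides, 45 g. All jars look alike; only the diameter (32, 40 or 48 mm) differs. Origin at the centre of its underside, z up through the lid. May be absent.
- jar_large0: Closed round porcelain jar, white with a black screw lid and a pale paper disc on the lid; 48 mm diameter, 36 mm high, straight sides, 60 g. All jars look alike; only the diameter (32, 40 or 48 mm) differs. Origin at the centre of its underside, z up through the lid. May be absent.
- jar_large1: Closed round porcelain jar, white with a black screw lid and a pale paper disc on the lid; 48 mm diameter, 36 mm high, straight sides, 60 g. All jars look alike; only the diameter (32, 40 or 48 mm) differs. Origin at the centre of its underside, z up through the lid. May be absent.
- jar_large2: Closed round porcelain jar, white with a black screw lid and a pale paper disc on the lid; 48 mm diameter, 36 mm high, straight sides, 60 g. All jars look alike; only the diameter (32, 40 or 48 mm) differs. Origin at the centre of its underside, z up through the lid. May be absent.
- case: Flat black open case, fixed on the bench, 215 x 262 mm (x, y), rim 12 mm high, 5 mm floor, holding the three racks side by side, 80 mm apart along its y. Origin at the centre of its underside, z up.
- rack_narrow: Grey row rack fixed in the case: one channel 38 mm wide, 176 mm long, for up to three 32 mm jars in a row. Channel floor 4 mm above the origin (9 mm above the bench); 4 mm thick side and end walls, tops 12 mm above the origin. Origin at the centre of its underside, x along the channel, y across, z up. The order of the racks in the case varies.
- rack_middle: Grey row rack fixed in the case: one channel 46 mm wide, 176 mm long, for up to three 40 mm jars in a row. Channel floor 4 mm above the origin (9 mm above the bench); 4 mm thick side and end walls, tops 12 mm above the origin. Origin at the centre of its underside, x along the channel, y across, z up. The order of the racks in the case varies.
- rack_wide: Grey row rack fixed in the case: one channel 54 mm wide, 176 mm long, for up to three 48 mm jars in a row. Channel floor 4 mm above the origin (9 mm above the bench); 4 mm thick side and end walls, tops 12 mm above the origin. Origin at the centre of its underside, x along the channel, y across, z up. The order of the racks in the case varies.
- scanner: Code scanner fixed on its side in a bench stand. Grip: white bar 30 x 30 mm in section along local x, from x = -105 mm to 0, axis 85 mm above the bench, free air around it. Head 50 mm wide, 40 mm high, at its +x end; its nose points to +y at a card. Origin on the bench under the joint of grip and head; x from grip to head, y towards the trigger side, z up.
- grip_pinch (a point): Squeeze point on the scanner, local (-52, 4.5, 85) mm, axes as the scanner's: midway between the grip's back face and the trigger's outer face when squeezed. A gripper pointing down, centred here, closing along y, squeezes the trigger. Grip and trigger together are 50 mm wide at rest, about 38 mm squeezed.
- trigger (a joint): Black trigger bar, 60 mm long, 22 mm high, 8 mm thick, beside the grip on the scanner's +y side, 12 mm off it; hinged on an upright axis near the head and sprung. Joint value 0 released, 0.27 rad fully squeezed; needs about 3 N to start and 9 N to squeeze fully at the pinch point; springs back when let go.
- dropper: Bystander: white dropper bottle, 32 mm diameter, 85 mm high, standing beyond the jars. Origin at the centre of its underside.
- water_cup: Bystander: white ceramic cup, 64 mm rim, 60 mm high. Origin at the centre of its underside.
- brush: Bystander: thin round brush, 9 mm thick, 190 mm long, lying on the bench beyond the case. Origin under its middle.

How it is judged:
On the way, in this order (a step that is already met when the one before it is completed fails the run):
1. every jar present stands in the rack of its size (x of jar_small0 in the frame of rack_narrow between -0.078 and 0.078 m and y of jar_small0 in the frame of rack_narrow between -0.006 and 0.006 m and z of jar_small0 in the frame of rack_narrow between 0 and 0.008 m and angle between each of jar_small0, jar_small1, jar_small2, jar_medium0, jar_medium1, jar_medium2, jar_large0, jar_large1, jar_large2's own z axis and vertical below 0.1 rad and linear speed of each of jar_small0, jar_small1, jar_small2, jar_medium0, jar_medium1, jar_medium2, jar_large0, jar_large1, jar_large2 below 0.02 m/s and x of jar_small1 in the frame of rack_narrow between -0.078 and 0.078 m and y of jar_small1 in the frame of rack_narrow between -0.006 and 0.006 m and z of jar_small1 in the frame of rack_narrow between 0 and 0.008 m and x of jar_small2 in the frame of rack_narrow between -0.078 and 0.078 m and y of jar_small2 in the frame of rack_narrow between -0.006 and 0.006 m and z of jar_small2 in the frame of rack_narrow between 0 and 0.008 m and x of jar_medium0 in the frame of rack_middle between -0.078 and 0.078 m and y of jar_medium0 in the frame of rack_middle between -0.006 and 0.006 m and z of jar_medium0 in the frame of rack_middle between 0 and 0.008 m and x of jar_medium1 in the frame of rack_middle between -0.078 and 0.078 m and y of jar_medium1 in the frame of rack_middle between -0.006 and 0.006 m and z of jar_medium1 in the frame of rack_middle between 0 and 0.008 m and x of jar_medium2 in the frame of rack_middle between -0.078 and 0.078 m and y of jar_medium2 in the frame of rack_middle between -0.006 and 0.006 m and z of jar_medium2 in the frame of rack_middle between 0 and 0.008 m and x of jar_large0 in the frame of rack_wide between -0.078 and 0.078 m and y of jar_large0 in the frame of rack_wide between -0.006 and 0.006 m and z of jar_large0 in the frame of rack_wide between 0 and 0.008 m and x of jar_large1 in the frame of rack_wide between -0.078 and 0.078 m and y of jar_large1 in the frame of rack_wide between -0.006 and 0.006 m and z of jar_large1 in the frame of rack_wide between 0 and 0.008 m and x of jar_large2 in the frame of rack_wide between -0.078 and 0.078 m and y of jar_large2 in the frame of rack_wide between -0.006 and 0.006 m and z of jar_large2 in the frame of rack_wide between 0 and 0.008 m), for 0.2 s.
2. the scanner's trigger is squeezed fully (above 0.22 rad) for 0.3 s with the jars in their racks (all of step 1 and value of joint trigger above 0.22 rad), for 0.3 s.
3. the trigger is let go (value of joint trigger below 0.04 rad), for 0.2 s.
At the end, for the whole second after the job is handed in: Every jar present stands at rest in the rack of its size: within 6 mm of the channel's middle line, between its end walls, on the channel floor (underside less than 4 mm above it), tilted less than 0.1 rad, lid up; the trigger is released (below 0.04 rad) (all of step 1 and value of joint trigger below 0.04 rad); the robot touches nothing.
It fails at once if the dropper bottle is moved by more than 25 mm (distance of dropper from where it was at the start of the episode above 0.025 m).
It fails at once if the cup is moved by more than 25 mm (distance of water_cup from where it was at the start of the episode above 0.025 m).
It fails at once if the brush is moved by more than 25 mm (distance of brush from where it was at the start of the episode above 0.025 m).
Of jar_small0, jar_small1, jar_small2, jar_medium0, jar_medium1, jar_medium2, jar_large0, jar_large1, jar_large2 only 7 to 9 are there at a start; the rules pass over those that are not, and their reading is None.
At some moment in a run one of jar_small0, jar_small1, jar_small2, jar_medium0, jar_medium1, jar_medium2, jar_large0, jar_large1, jar_large2 may be knocked a few centimetres aside while the robot is not near it.
Once in a run the grip may slacken for a moment while it holds something.
It also fails if it takes over 210 s, if anything falls off the work surface, if the arm or the gripper's body presses on something with over 40 N, if the wrist force passes 120 N, or if a joint passes its speed limit or range.

## Working session

There is one attempt and no reset: what is moved stays moved. The work goes in short steps, Python scripts to look and compute and a tool call to move; the robot and the scene stay as the last step left them, time stands still between calls to the robot, and variables do not carry over. Pictures are saved under pics/ and viewed, at most 16 in all, crops included, and the job is handed in when it is done.

Besides the shell and the picture viewer there is one more tool, called after ">>>" by a JSON object that holds its "api" and its "payload". jog_arm: Moves the arm, as the interface text tells. Its arguments: {"type":"object","properties":{"steps":{"type":"array"},"force":{"type":"number"}},"required":["steps"]}

```bash
ls; mkdir -p pics; python3 - <<'E'
from bench import robot
import cv2
s=robot.sense(); print(s)
for n in("scene","top"):
    p,d=robot.read_camera(n); cv2.imwrite(f"pics/{n}0.png",p[...,::-1]); import numpy as np; np.savez(f"pics/{n}0.npz",p=p,d=d)
    c=robot.get_calibration(n); print(n,c)
E
```

```text
pics
{'time': 0.0, 'qpos': array([-1.34204919e+00,  1.50998806e-01,  1.43800681e+00, -2.13238603e-05,
        1.55376584e+00, -1.34026854e-01]), 'joint_velocities': array([ 0.00191648,  0.00080996, -0.00093701, -0.00121042,  0.00184207,
       -0.00049315]), 'effort': array([-6.64025240e-03, -7.13085508e+01, -5.70864773e+01, -7.30884058e-04,
        9.19327053e-03, -1.30170533e-04]), 'position': array([ 0.20395822, -0.53736815,  0.23068021]), 'tool_rot': array([-3.14042158e+00, -1.36389178e-04,  3.62774286e-01]), 'contact_force': array([-0.21744733,  1.48877874, -0.35586734]), 'moment': array([ 0.0168744 ,  0.02035564, -0.02226639]), 'grip_force': 0.0, 'finger_gap': 0.08532113454948487}
scene {'fx': 439.1243378270502, 'fy': 439.1243378270502, 'cx': 325.91272380303076, 'cy': 246.48248554651164, 'k1': -0.021320599138464326, 'R': array([[ 0.76417105,  0.64492   ,  0.01099061],
       [ 0.36823565, -0.42220911, -0.82833688],
       [-0.52957069,  0.6370382 , -0.56012251]]), 't': array([-0.48212567, -0.1198404 ,  1.21344179])}
top {'fx': 433.2765107167226, 'fy': 433.2765107167226, 'cx': 322.6495274387184, 'cy': 239.71413949754796, 'k1': -0.0799375590037364, 'R': array([[ 0.01932206, -0.99979096,  0.0066847 ],
       [-0.99302398, -0.01996826, -0.11620946],
       [ 0.11631865, -0.00439266, -0.99320223]]), 't': array([0.05216627, 0.63117668, 1.04053888])}
```

View pics/top0.png

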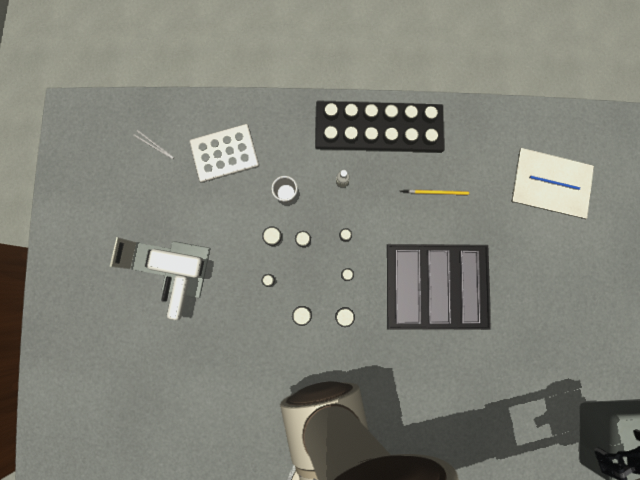

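View pics/scene0.png

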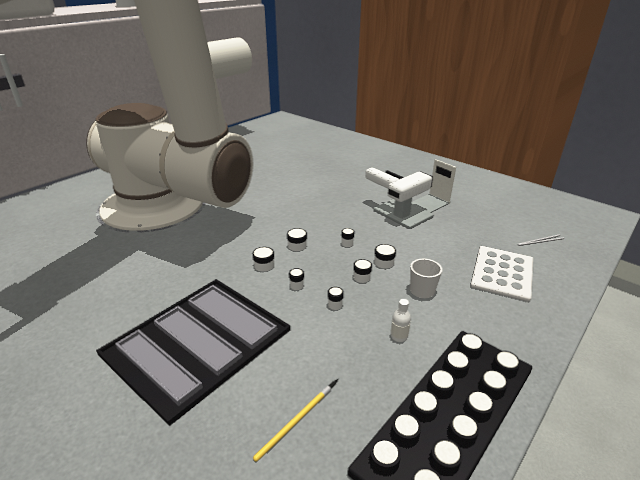

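The top view shows 7 loose jars: (272,236), (303,239), (345,235), (268,281), (348,275), (302,316) and (345,317). The three channels in the case are at columns 408 (wide), 438 (middle) and 470 (narrow). The scanner is at (180,280), with its grip pointing down the image. The scene view shows the same things, all standing upright.

```bash
cat > h.py <<'E'
import numpy as np, cv2
def cast(c,uv,z):
    K=np.array([[c['fx'],0,c['cx']],[0,c['fy'],c['cy']],[0,0,1]])
    p=cv2.undistortPoints(np.float64(uv).reshape(-1,1,2),K,np.array([c['k1'],0,0,0.]))[:,0]
    R=np.array(c['R']);t=np.array(c['t'])
    d=np.c_[p,np.ones(len(p))]@R; o=-R.T@t
    return (o+d*((z-o[2])/d[:,2])[:,None])
def proj(c,X):
    K=np.array([[c['fx'],0,c['cx']],[0,c['fy'],c['cy']],[0,0,1]])
    return cv2.projectPoints(np.float64(X).reshape(-1,1,3),cv2.Rodrigues(np.array(c['R']))[0],np.array(c['t']),K,np.array([c['k1'],0,0,0.]))[0][:,0]
def discs(p,c,z=.036,lo=12):
    "pale lid discs: (centre xyz, diameter mm, pixel)"
    m=((p.min(2)>185)).astype('u1'); out=[]
    for k in cv2.findContours(m,cv2.RETR_EXTERNAL,cv2.CHAIN_APPROX_NONE)[0]:
        if cv2.contourArea(k)<lo: continue
        X=cast(c,k[:,0],z); (x,y),(a,b),_=cv2.minAreaRect(np.float32(X[:,:2]*1000))
        M=cv2.moments(k); uv=(M['m10']/M['m00'],M['m01']/M['m00'])
        px=cast(c,[uv,(uv[0]+1,uv[1])],z); s=np.linalg.norm(px[1]-px[0])*1000
        out.append((np.round(px[0],4),round(a+s,1),round(b+s,1),np.round(uv,1)))
    return out
E
python3 - <<'E'
from h import *; from bench import robot
f=np.load('pics/top0.npz');p=f['p'];c=robot.get_calibration('top')
for o in discs(p,c): 
    if o[1]<80: print(*o)
# racks: greyish-purple
hsv=cv2.cvtColor(p,cv2.COLOR_RGB2HSV)
print(p[290,408],p[290,438],p[290,470],p[290,425],p[300,360],p[320,408])
sub=p[235:340,380:500].astype(int)
m=((sub.max(2)>105)).astype('u1')
for k in cv2.findContours(m,cv2.RETR_EXTERNAL,cv2.CHAIN_APPROX_SIMPLE)[0]:
    if 300<cv2.contourArea(k)<5000:
        k=k+[380,235]; X=cast(c,k[:,0],.013)[:,:2]*1000
        print(cv2.minAreaRect(np.float32(X)))
E
```

```text
[0.0568 0.118  0.036 ] 14.3 14.4 [295.7 477.1]
[0.22   0.0817 0.036 ] 12.3 31.6 [312.3 408.7]
[0.4412 0.0072 0.036 ] 36.4 39.2 [344.6 316.9]
[0.4426 0.1136 0.036 ] 38.8 36.7 [301.1 315.5]
[0.4795 0.4245 0.036 ] 28.0 107.1 [175.8 297.3]
[0.5276 0.1988 0.036 ] 21.7 21.5 [267.4 279.9]
[0.5462 0.0024 0.036 ] 22.2 22.3 [347.2 274. ]
[0.6332 0.1152 0.036 ] 27.6 29.9 [302.3 238.1]
[0.646  0.0083 0.036 ] 21.9 22.1 [345.3 233.8]
[0.6388 0.1929 0.036 ] 36.4 37.7 [271.2 235.2]
[0.7488 0.1612 0.036 ] 62.1 63.3 [285.3 192.2]
[0.8027 0.0153 0.036 ] 15.7 15.3 [343.4 172.6]
[ 0.9102 -0.2115  0.036 ] 27.0 31.8 [431.2 134.5]
[ 0.9101 -0.1592  0.036 ] 29.7 28.9 [411.2 133.9]
[ 0.9105 -0.1069  0.036 ] 29.6 28.8 [391.1 133.2]
[ 0.91   -0.0548  0.036 ] 29.8 28.5 [371.  132.9]
[ 0.91   -0.0027  0.036 ] 29.6 31.1 [350.9 132.4]
[0.91  0.05  0.036] 29.6 30.9 [330.4 131.9]
[ 0.9729 -0.2113  0.036 ] 27.6 29.4 [430.7 111.6]
[ 0.9727 -0.1593  0.036 ] 29.0 29.6 [411.  111.1]
[ 0.9725 -0.1071  0.036 ] 27.5 29.1 [391.1 110.5]
[ 0.9724 -0.0546  0.036 ] 30.3 28.7 [371. 110.]
[ 0.9722 -0.0023  0.036 ] 27.6 28.6 [350.9 109.6]
[0.9724 0.0504 0.036 ] 30.2 31.2 [330.7 109. ]
[149 143 143] [141 137 137] [136 132 131] [58 56 56] [133 135 127] [149 145 145]
```

```bash
python3 - <<'E'
from h import *; from bench import robot
f=np.load('pics/top0.npz');p=f['p'];c=robot.get_calibration('top')
g=cv2.cvtColor(p,cv2.COLOR_RGB2GRAY)
m=np.zeros_like(g); m[235:340,378:500]=(g[235:340,378:500]<95)
ks,h=cv2.findContours(m,cv2.RETR_CCOMP,cv2.CHAIN_APPROX_NONE)
for i,k in enumerate(ks):
    if cv2.contourArea(k)>300:
        z=.012 if h[0,i,3]<0 else .013
        print(cv2.boundingRect(k),cv2.minAreaRect(np.float32(cast(c,k[:,0],z)[:,:2]*1000)))
E
```

```text
(387, 244, 104, 86) ((520.3922729492188, -231.34005737304688), (215.07418823242188, 263.5775146484375), 0.5592876672744751)
(460, 250, 21, 74) ((521.4581909179688, -312.85003662109375), (185.3322296142578, 50.6417236328125), 0.2743995785713196)
(427, 249, 25, 76) ((520.3109130859375, -232.1793670654297), (189.39630126953125, 59.43681335449219), 0.6652888059616089)
(395, 249, 27, 76) ((519.1375732421875, -153.19842529296875), (189.38246154785156, 66.22335815429688), 0.15577033162117004)
```

>>> {"api": "jog_arm", "payload": {"steps": [{"dx": 55, "dy": -29, "turn": 5, "gripper": -1}, {"dx": 110, "dy": -58, "turn": 10, "gripper": -1}, {"dx": 165, "dy": -87, "turn": 15, "gripper": -1}, {"dx": 220, "dy": -116, "turn": 20.8, "gripper": -1}, {"dx": 275, "dy": -145, "turn": 20.8, "gripper": -1}], "force": 40}}

```text
$.steps[0]: bad value
```

>>> {"api": "jog_arm", "payload": {"steps": [{"dx": 55, "dy": -29, "dz": 0, "turn": 5, "gripper": -1}, {"dx": 110, "dy": -58, "dz": 0, "turn": 10, "gripper": -1}, {"dx": 165, "dy": -87, "dz": 0, "turn": 15, "gripper": -1}, {"dx": 220, "dy": -116, "dz": 0, "turn": 20.8, "gripper": -1}, {"dx": 275, "dy": -145, "dz": 0, "turn": 20.8, "gripper": -1}], "force": 40}}

```text
time: 0.72
position: [0.4106, -0.3026, 0.2312]
tool_rot: [-3.141, 0.0, -0.002]
contact_force: [1.5, -0.6, -0.7]
finger_gap: 0.0852
grip_force: 0.0
```

>>> {"api": "jog_arm", "payload": {"steps": [{"dx": 10, "dy": -20, "dz": -30, "turn": 0, "gripper": -1}, {"dx": 20, "dy": -40, "dz": -60, "turn": 0, "gripper": -1}, {"dx": 40, "dy": -70, "dz": -90, "turn": 0, "gripper": -1}, {"dx": 40, "dy": -70, "dz": -120, "turn": 0, "gripper": -1}, {"dx": 40, "dy": -70, "dz": -120, "turn": 0, "gripper": -1}]}}

```text
time: 1.35
position: [0.4502, -0.2343, 0.3531]
tool_rot: [3.14, -0.002, 0.001]
contact_force: [0.0, -0.0, -1.2]
finger_gap: 0.0858
grip_force: 0.0
```

```bash
python3 - <<'E'
from h import *; from bench import robot
c=robot.get_calibration('wrist'); p,d=robot.read_camera('wrist'); cv2.imwrite('pics/w1.png',p[...,::-1]); np.savez('pics/w1.npz',p=p,d=d,c=c)
print(c,robot.sense()['position'])
E
```

```text
{'fx': 418.3263147495662, 'fy': 418.3263147495662, 'cx': 308.1343090933996, 'cy': 244.07552847081232, 'k1': -0.01517135745947609, 'R': array([[ 2.19764502e-03, -9.99997482e-01,  4.55181970e-04],
       [-9.61563250e-01, -1.98819750e-03,  2.74576333e-01],
       [-2.74574737e-01, -1.04110757e-03, -9.61565198e-01]]), 't': array([-0.23489688,  0.36374565,  0.61951818])} [ 0.44988375 -0.23438475  0.35151516]
```

View pics/w1.png

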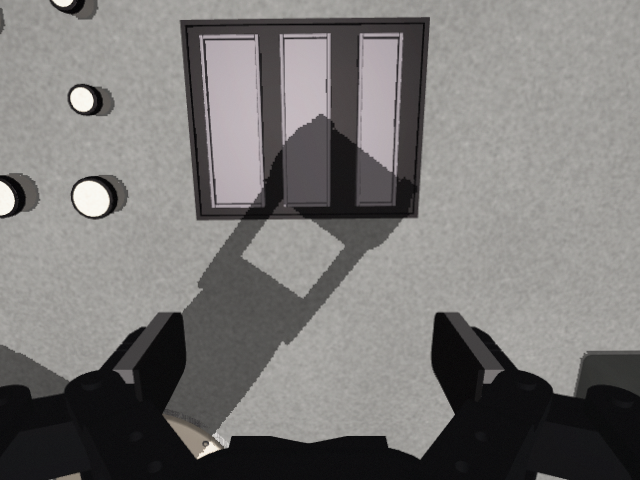

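The wrist view shows the case at columns 182–428, rows 18–218. Its channels are at about columns 203–260, 283–330 and 360–403, partly in shadow. Jars are visible at (84,99) and (94,197).

```bash
python3 - <<'E'
from h import *; from bench import robot
f=np.load('pics/w1.npz',allow_pickle=True);p=f['p'];c=f['c'].item()
for o in discs(p,c,lo=200): print(*o)
g=cv2.cvtColor(p,cv2.COLOR_RGB2GRAY)
m=(g<100).astype('u1'); 
for r in (60,90):
    e=np.flatnonzero(np.diff(m[r,150:450].astype(int)))+150.5
    print(r,[(float(u),*np.round(cast(c,[(u,r)],.013)[0,:2]*1000,1)) for u in e])
E
```

```text
[0.4416 0.0079 0.036 ] 39.3 39.7 [ 90.9 198.2]
[0.4408 0.1042 0.036 ] 16.8 39.0 [  5.6 199. ]
[ 0.5257 -0.2183  0.036 ] 26.1 32.3 [293.5 119.6]
[0.5463 0.0034 0.036 ] 23.9 22.9 [81.5 99.1]
60 [(182.5, np.float64(587.1), np.float64(-99.1)), (200.5, np.float64(587.1), np.float64(-118.4)), (203.5, np.float64(587.1), np.float64(-121.6)), (205.5, np.float64(587.1), np.float64(-123.8)), (258.5, np.float64(587.1), np.float64(-180.5)), (279.5, np.float64(587.1), np.float64(-203.0)), (330.5, np.float64(587.3), np.float64(-257.5)), (358.5, np.float64(587.4), np.float64(-287.5)), (396.5, np.float64(587.5), np.float64(-328.2)), (398.5, np.float64(587.5), np.float64(-330.3)), (401.5, np.float64(587.6), np.float64(-333.5)), (426.5, np.float64(587.7), np.float64(-360.3))]
90 [(185.5, np.float64(556.8), np.float64(-100.1)), (202.5, np.float64(556.8), np.float64(-118.6)), (205.5, np.float64(556.8), np.float64(-121.9)), (207.5, np.float64(556.8), np.float64(-124.1)), (259.5, np.float64(556.8), np.float64(-180.7)), (280.5, np.float64(556.8), np.float64(-203.6)), (325.5, np.float64(556.9), np.float64(-252.6)), (326.5, np.float64(556.9), np.float64(-253.7)), (330.5, np.float64(556.9), np.float64(-258.0)), (357.5, np.float64(557.0), np.float64(-287.4)), (395.5, np.float64(557.2), np.float64(-328.8)), (396.5, np.float64(557.2), np.float64(-329.9)), (400.5, np.float64(557.2), np.float64(-334.3)), (425.5, np.float64(557.4), np.float64(-361.6))]
```

>>> {"api": "jog_arm", "payload": {"steps": [{"dx": -2, "dy": -48, "dz": 30, "turn": 0, "gripper": -1}, {"dx": -4, "dy": -97, "dz": 60, "turn": 0, "gripper": -1}, {"dx": -6, "dy": -145, "dz": 90, "turn": 0, "gripper": -1}, {"dx": -9, "dy": -194, "dz": 120, "turn": 0, "gripper": -1}, {"dx": -9, "dy": -242, "dz": 150, "turn": 0, "gripper": -1}], "force": 50}}

```text
time: 2.02
position: [0.4397, 0.0089, 0.1993]
tool_rot: [-3.141, 0.001, -0.001]
contact_force: [1.0, 0.4, -0.3]
finger_gap: 0.0855
grip_force: 0.0
```

>>> {"api": "jog_arm", "payload": {"steps": [{"dx": 0, "dy": 0, "dz": 40, "turn": 0, "gripper": -1}, {"dx": 0, "dy": 0, "dz": 90, "turn": 0, "gripper": -1}, {"dx": 0, "dy": 0, "dz": 140, "turn": 0, "gripper": -1}, {"dx": 0, "dy": 0, "dz": 180, "turn": 0, "gripper": -1}, {"dx": 0, "dy": 0, "dz": 193, "turn": 0, "gripper": -1}]}}

```text
time: 2.65
position: [0.4387, 0.0077, 0.0057]
tool_rot: [-3.141, 0.005, -0.001]
contact_force: [-0.8, -0.5, 2.5]
finger_gap: 0.0854
grip_force: 0.0
```

>>> {"api": "jog_arm", "payload": {"steps": [{"dx": 0, "dy": 0, "dz": 0, "turn": 0, "gripper": -1}, {"dx": 0, "dy": 0, "dz": 0, "turn": 0, "gripper": 1}, {"dx": 0, "dy": 0, "dz": 0, "turn": 0, "gripper": 1}, {"dx": 0, "dy": 0, "dz": 0, "turn": 0, "gripper": 1}, {"dx": 0, "dy": 0, "dz": 0, "turn": 0, "gripper": 1}]}}

```text
time: 3.28
position: [0.4414, 0.0075, 0.0097]
tool_rot: [3.141, -0.002, -0.0]
contact_force: [-4.1, -0.5, 13.9]
finger_gap: 0.0466
grip_force: 49.4
```

>>> {"api": "jog_arm", "payload": {"steps": [{"dx": 0, "dy": 0, "dz": -60, "turn": 0, "gripper": 1}, {"dx": 34, "dy": 40, "dz": -90, "turn": 0, "gripper": 1}, {"dx": 68, "dy": 80, "dz": -90, "turn": 0, "gripper": 1}, {"dx": 103, "dy": 119, "dz": -90, "turn": 0, "gripper": 1}, {"dx": 137, "dy": 159, "dz": -90, "turn": 0, "gripper": 1}]}}

```text
time: 3.9
position: [0.5789, -0.1528, 0.0991]
tool_rot: [3.141, -0.001, -0.0]
contact_force: [0.1, 0.4, -0.6]
finger_gap: 0.0465
grip_force: 51.8
```

>>> {"api": "jog_arm", "payload": {"steps": [{"dx": 0, "dy": 0, "dz": 0, "turn": 0, "gripper": 1}, {"dx": 0, "dy": 0, "dz": 40, "turn": 0, "gripper": 1}, {"dx": 0, "dy": 0, "dz": 50, "turn": 0, "gripper": 1}, {"dx": 0, "dy": 0, "dz": 50, "turn": 0, "gripper": 1}, {"dx": 0, "dy": 0, "dz": 50, "turn": 0, "gripper": 1}]}}

```text
time: 4.53
position: [0.5783, -0.1514, 0.0499]
tool_rot: [3.141, -0.002, 0.0]
contact_force: [0.3, 0.6, -1.3]
finger_gap: 0.0464
grip_force: 51.8
```

```bash
cat > look.py <<'E'
import sys; from h import *; from bench import robot
n=sys.argv[1]; c=robot.get_calibration(n); p,d=robot.read_camera(n); cv2.imwrite(f'pics/{sys.argv[2]}.png',p[...,::-1]); np.savez(f'pics/{sys.argv[2]}.npz',p=p,c=c,d=d)
s=robot.sense(); print(s['time'],s['position'],s['tool_rot'],s['contact_force'],s['finger_gap'])
if n=='top':
    for z in (.036,.045):
        for X,a,b,uv in discs(p,c,z):
            if .38<X[0]<.7 and (abs(X[1]-.1)<.14 if z<.04 else X[1]<-.1): print(z,X,a,b,uv)
E
python3 look.py wrist w2; python3 look.py top t2
```

```text
4.575 [ 0.5782914  -0.15143993  0.0497729 ] [ 3.14097529e+00 -1.77187478e-03  3.58883789e-05] [ 0.0876917   0.67573845 -0.18690995] 0.046571439221841426
4.625 [ 0.57824491 -0.15146842  0.04963021] [ 3.14101151e+00 -1.70013520e-03  6.70122325e-06] [-0.0202705  -0.41153773 -0.0959569 ] 0.04692918964022806
0.036 [0.4426 0.1132 0.036 ] 38.8 36.7 [301.3 315.5]
0.036 [0.5276 0.1986 0.036 ] 22.2 19.8 [267.5 279.9]
0.036 [0.5459 0.0024 0.036 ] 22.2 22.2 [347.2 274.1]
0.036 [0.6331 0.1151 0.036 ] 27.6 29.9 [302.4 238.1]
0.036 [0.6458 0.0082 0.036 ] 21.9 22.1 [345.4 233.9]
0.036 [0.6386 0.1927 0.036 ] 36.4 37.7 [271.3 235.3]
0.045 [ 0.4327 -0.1136  0.045 ] 33.2 40.3 [394.5 321.5]
0.045 [ 0.6098 -0.2701  0.045 ] 146.6 36.0 [457.2 250.1]
```

View pics/w2.png

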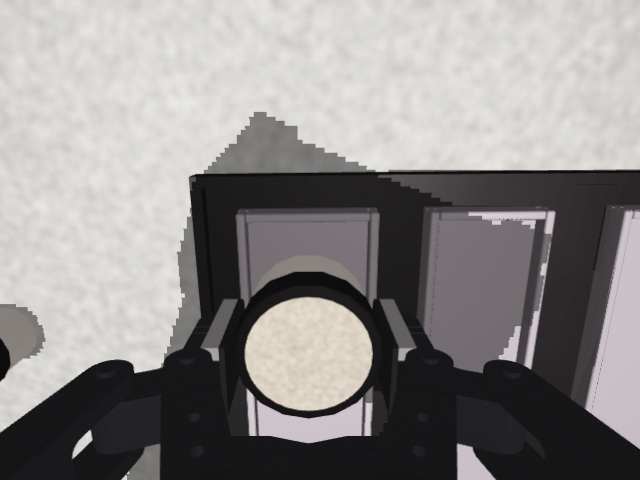

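The jar is held upright. Its disc is centred at column 308 and the channel spans columns 237–379, so it is well centred. I'll lower it.

>>> {"api": "jog_arm", "payload": {"steps": [{"dx": 0, "dy": 0, "dz": 20, "turn": 0, "gripper": 1}, {"dx": 0, "dy": 0, "dz": 28, "turn": 0, "gripper": 1}, {"dx": 0, "dy": 0, "dz": 31, "turn": 0, "gripper": 1}, {"dx": 0, "dy": 0, "dz": 31, "turn": 0, "gripper": 1}, {"dx": 0, "dy": 0, "dz": 31, "turn": 0, "gripper": 1}]}}

```text
time: 5.25
position: [0.578, -0.1515, 0.0187]
tool_rot: [3.141, -0.001, -0.0]
contact_force: [-6.5, 2.1, 11.1]
finger_gap: 0.0468
grip_force: 53.2
```

>>> {"api": "jog_arm", "payload": {"steps": [{"dx": 0, "dy": 0, "dz": 0, "turn": 0, "gripper": -0.5}, {"dx": 0, "dy": 0, "dz": 0, "turn": 0, "gripper": -0.5}, {"dx": 0, "dy": 0, "dz": 0, "turn": 0, "gripper": -0.5}, {"dx": 0, "dy": 0, "dz": -30, "turn": 0, "gripper": -0.5}, {"dx": 0, "dy": 0, "dz": -80, "turn": 0, "gripper": -0.5}]}}

```text
time: 5.88
position: [0.5768, -0.1511, 0.0968]
tool_rot: [-3.14, 0.003, -0.0]
contact_force: [1.2, -0.1, 0.6]
finger_gap: 0.0646
grip_force: 0.0
```

```bash
python3 look.py wrist w3; python3 look.py top t3
```

```text
5.925 [ 0.57955376 -0.15208396  0.10489937] [ 3.13932011e+00 -5.90509291e-03 -1.37446863e-04] [ 2.86529855 -1.29387647  9.33211786] 0.0639098940587473
5.975 [ 0.57982053 -0.15224062  0.10260976] [ 3.13889423e+00 -6.85903702e-03 -2.06190642e-04] [ 0.12640026 -0.02485816 -0.78529615] 0.06435620194062183
0.036 [0.4426 0.1132 0.036 ] 38.8 36.7 [301.3 315.5]
0.036 [0.5278 0.1988 0.036 ] 22.2 19.8 [267.4 279.9]
0.036 [0.5459 0.0024 0.036 ] 22.2 22.2 [347.2 274.1]
0.036 [0.6331 0.1151 0.036 ] 27.6 29.9 [302.4 238.1]
0.036 [0.6458 0.0082 0.036 ] 21.9 22.1 [345.4 233.9]
0.036 [0.6386 0.1927 0.036 ] 36.4 37.7 [271.3 235.3]
0.045 [ 0.4306 -0.1714  0.045 ] 25.3 13.3 [418.1 322.7]
0.045 [ 0.4197 -0.1224  0.045 ] 34.5 43.3 [398. 327.]
0.045 [ 0.6184 -0.3002  0.045 ] 158.9 39.3 [469.  246.9]
```

View pics/w3.png

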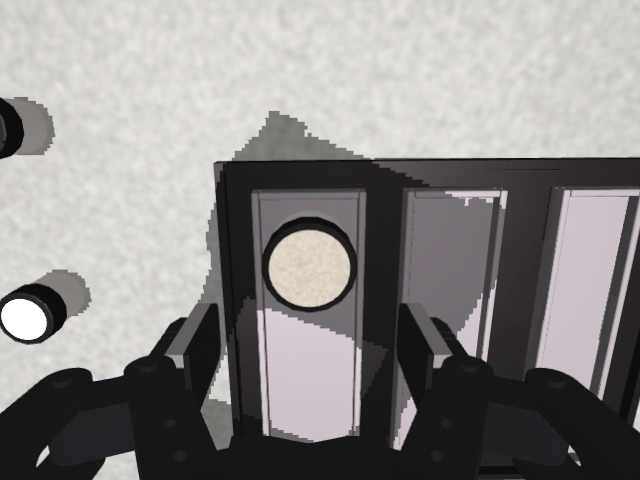

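Jar 1 sits seated in the wide channel, its disc at (309,265). Next is the second large jar.

>>> {"api": "jog_arm", "payload": {"steps": [{"dx": -27, "dy": -53, "dz": 0, "turn": 0, "gripper": -0.8}, {"dx": -54, "dy": -106, "dz": 0, "turn": 0, "gripper": -0.8}, {"dx": -81, "dy": -159, "dz": 0, "turn": 0, "gripper": -0.8}, {"dx": -108, "dy": -212, "dz": 0, "turn": 0, "gripper": -0.8}, {"dx": -136, "dy": -265, "dz": 0, "turn": 0, "gripper": -0.8}]}}

```text
time: 6.6
position: [0.4407, 0.115, 0.0973]
tool_rot: [-3.141, -0.0, -0.001]
contact_force: [0.9, 0.8, 0.7]
finger_gap: 0.0771
grip_force: 0.0
```

>>> {"api": "jog_arm", "payload": {"steps": [{"dx": 0, "dy": 0, "dz": 20, "turn": 0, "gripper": -0.8}, {"dx": 0, "dy": 0, "dz": 60, "turn": 0, "gripper": -0.8}, {"dx": 0, "dy": 0, "dz": 89, "turn": 0, "gripper": -0.8}, {"dx": 0, "dy": 0, "dz": 89, "turn": 0, "gripper": -0.8}, {"dx": 0, "dy": 0, "dz": 89, "turn": 0, "gripper": 1}]}}

```text
time: 7.22
position: [0.4424, 0.1136, 0.0094]
tool_rot: [-3.141, -0.001, -0.0]
contact_force: [-0.4, 0.2, 0.8]
finger_gap: 0.0607
grip_force: 0.0
```

>>> {"api": "jog_arm", "payload": {"steps": [{"dx": 0, "dy": 0, "dz": 0, "turn": 0, "gripper": 1}, {"dx": 0, "dy": 0, "dz": 0, "turn": 0, "gripper": 1}, {"dx": 0, "dy": 0, "dz": 0, "turn": 0, "gripper": 1}, {"dx": 0, "dy": 0, "dz": 0, "turn": 0, "gripper": 1}, {"dx": 0, "dy": 0, "dz": -30, "turn": 0, "gripper": 1}]}}

```text
time: 7.85
position: [0.4411, 0.1135, 0.0384]
tool_rot: [3.142, 0.002, -0.0]
contact_force: [-0.3, -0.4, 0.2]
finger_gap: 0.0469
grip_force: 51.5
```

>>> {"api": "jog_arm", "payload": {"steps": [{"dx": 0, "dy": 0, "dz": -60, "turn": 0, "gripper": 1}, {"dx": 17, "dy": 59, "dz": -60, "turn": 0, "gripper": 1}, {"dx": 34, "dy": 118, "dz": -60, "turn": 0, "gripper": 1}, {"dx": 51, "dy": 177, "dz": -60, "turn": 0, "gripper": 1}, {"dx": 68, "dy": 236, "dz": -60, "turn": 0, "gripper": 1}]}}

```text
time: 8.48
position: [0.5103, -0.1247, 0.0997]
tool_rot: [3.141, -0.002, -0.0]
contact_force: [0.4, 1.0, -0.8]
finger_gap: 0.0466
grip_force: 51.5
```

>>> {"api": "jog_arm", "payload": {"steps": [{"dx": 10, "dy": 29, "dz": 0, "turn": 0, "gripper": 1}, {"dx": 10, "dy": 29, "dz": 20, "turn": 0, "gripper": 1}, {"dx": 10, "dy": 29, "dz": 40, "turn": 0, "gripper": 1}, {"dx": 10, "dy": 29, "dz": 50, "turn": 0, "gripper": 1}, {"dx": 10, "dy": 29, "dz": 50, "turn": 0, "gripper": 1}]}}

```text
time: 9.1
position: [0.5197, -0.1513, 0.0486]
tool_rot: [-3.141, 0.0, -0.0]
contact_force: [-0.6, -0.5, -0.4]
finger_gap: 0.0465
grip_force: 51.5
```

```bash
cat >> look.py <<'E'
if n=='wrist':
    m=(p.min(2)>150).astype('u1'); m[:270]=0
    for k in cv2.findContours(m,cv2.RETR_EXTERNAL,cv2.CHAIN_APPROX_NONE)[0]:
        if cv2.contourArea(k)>1500: print('ell',np.round(sum(map(list,cv2.fitEllipse(k)[:2]),[]),1))
E
sed -i 's/for z in (.036,.045)/for z in (.036,)/' look.py
python3 look.py wrist w4; python3 look.py top t4|tail -n +2
```

```text
9.15 [ 0.51996885 -0.15142544  0.04906092] [ 3.14140510e+00 -5.98307812e-04 -7.21976951e-05] [-0.50149054  0.34123213 -0.24934587] 0.04658098770514419
ell [314.2 419.3  41.5 117.8]
ell [308.2 352.3 111.7 126. ]
ell [618.9 371.8  45.6 198. ]
ell [ 72.1 330.4 140.9 216.6]
0.036 [0.5276 0.1986 0.036 ] 22.2 19.8 [267.5 279.9]
0.036 [0.5459 0.0024 0.036 ] 22.2 22.2 [347.2 274.1]
0.036 [0.6331 0.1151 0.036 ] 27.6 29.9 [302.4 238.1]
0.036 [0.646  0.0081 0.036 ] 21.9 22.1 [345.4 233.9]
0.036 [0.6388 0.1927 0.036 ] 36.4 37.7 [271.3 235.2]
```

>>> {"api": "jog_arm", "payload": {"steps": [{"dx": 0, "dy": 0, "dz": 20, "turn": 0, "gripper": 1}, {"dx": 0, "dy": 0, "dz": 28, "turn": 0, "gripper": 1}, {"dx": 0, "dy": 0, "dz": 31, "turn": 0, "gripper": 1}, {"dx": 0, "dy": 0, "dz": 31, "turn": 0, "gripper": 1}, {"dx": 0, "dy": 0, "dz": 31, "turn": 0, "gripper": 1}]}}

```text
time: 9.82
position: [0.52, -0.1514, 0.0189]
tool_rot: [3.141, -0.001, -0.0]
contact_force: [-7.3, 3.4, 15.4]
finger_gap: 0.0472
grip_force: 53.1
```

>>> {"api": "jog_arm", "payload": {"steps": [{"dx": 0, "dy": 0, "dz": 0, "turn": 0, "gripper": -0.5}, {"dx": 0, "dy": 0, "dz": 0, "turn": 0, "gripper": -0.5}, {"dx": 0, "dy": 0, "dz": 0, "turn": 0, "gripper": -0.5}, {"dx": 0, "dy": 0, "dz": -30, "turn": 0, "gripper": -0.5}, {"dx": 0, "dy": 0, "dz": -80, "turn": 0, "gripper": -0.5}]}}

```text
time: 10.45
position: [0.5188, -0.151, 0.0969]
tool_rot: [-3.14, 0.003, -0.0]
contact_force: [0.7, -0.9, 1.0]
finger_gap: 0.0641
grip_force: 0.0
```

>>> {"api": "jog_arm", "payload": {"steps": [{"dx": 20, "dy": -59, "dz": 0, "turn": 0, "gripper": -0.6}, {"dx": 40, "dy": -118, "dz": 0, "turn": 0, "gripper": -0.6}, {"dx": 60, "dy": -177, "dz": 0, "turn": 0, "gripper": -0.6}, {"dx": 80, "dy": -236, "dz": 0, "turn": 0, "gripper": -0.6}, {"dx": 100, "dy": -295, "dz": 0, "turn": 0, "gripper": -0.6}]}}

```text
time: 11.08
position: [0.6202, 0.1457, 0.0974]
tool_rot: [-3.142, -0.0, -0.0]
contact_force: [0.7, -0.7, 1.3]
finger_gap: 0.0678
grip_force: 0.0
```

>>> {"api": "jog_arm", "payload": {"steps": [{"dx": 18, "dy": -50, "dz": 0, "turn": 0, "gripper": -0.6}, {"dx": 18, "dy": -50, "dz": 20, "turn": 0, "gripper": -0.6}, {"dx": 18, "dy": -50, "dz": 65, "turn": 0, "gripper": -0.6}, {"dx": 18, "dy": -50, "dz": 89, "turn": 0, "gripper": -0.6}, {"dx": 18, "dy": -50, "dz": 89, "turn": 0, "gripper": -0.6}]}}

```text
time: 11.7
position: [0.6364, 0.1927, 0.0061]
tool_rot: [3.141, 0.004, -0.001]
contact_force: [0.2, 0.3, 0.5]
finger_gap: 0.0682
grip_force: 0.0
```

>>> {"api": "jog_arm", "payload": {"steps": [{"dx": 0, "dy": 0, "dz": 0, "turn": 0, "gripper": 1}, {"dx": 0, "dy": 0, "dz": 0, "turn": 0, "gripper": 1}, {"dx": 0, "dy": 0, "dz": 0, "turn": 0, "gripper": 1}, {"dx": 0, "dy": 0, "dz": 0, "turn": 0, "gripper": 1}, {"dx": 0, "dy": 0, "dz": -30, "turn": 0, "gripper": 1}]}}

```text
time: 12.32
position: [0.6369, 0.1933, 0.0375]
tool_rot: [3.141, 0.003, -0.0]
contact_force: [-0.4, -0.5, -0.1]
finger_gap: 0.0465
grip_force: 51.5
```

```bash
python3 look.py wrist w5; python3 look.py top t5|tail -n +2
```

```text
12.375 [0.63907981 0.19378547 0.04317128] [-3.14077647e+00 -3.87068790e-03 -1.82642615e-04] [ 1.92931181 -0.25231284  4.33297265] 0.046741130230759716
ell [344.7 416.7  50.5 113.3]
ell [308.1 352.7 111.  125. ]
ell [514.3 324.4  70.5  84.6]
ell [596.1 346.1 109.5 187. ]
ell [ 76.6 328.4 136.6 211.2]
0.036 [0.4963 0.1316 0.036 ] 44.6 32.8 [294.3 293.3]
0.036 [0.531  0.1958 0.036 ] 14.8 14.9 [268.6 278.6]
0.036 [0.5459 0.0024 0.036 ] 22.2 22.2 [347.2 274.1]
0.036 [0.646  0.0081 0.036 ] 21.9 22.1 [345.4 233.9]
```

>>> {"api": "jog_arm", "payload": {"steps": [{"dx": 0, "dy": 0, "dz": -60, "turn": 0, "gripper": 1}, {"dx": -28, "dy": 55, "dz": -60, "turn": 0, "gripper": 1}, {"dx": -56, "dy": 110, "dz": -60, "turn": 0, "gripper": 1}, {"dx": -84, "dy": 165, "dz": -60, "turn": 0, "gripper": 1}, {"dx": -112, "dy": 220, "dz": -60, "turn": 0, "gripper": 1}]}}

```text
time: 13.05
position: [0.5247, -0.0279, 0.0986]
tool_rot: [3.141, -0.001, 0.0]
contact_force: [0.9, -0.4, 0.1]
finger_gap: 0.0465
grip_force: 51.7
```

>>> {"api": "jog_arm", "payload": {"steps": [{"dx": -21, "dy": 42, "dz": 0, "turn": 0, "gripper": 1}, {"dx": -43, "dy": 84, "dz": 0, "turn": 0, "gripper": 1}, {"dx": -64, "dy": 126, "dz": 0, "turn": 0, "gripper": 1}, {"dx": -64, "dy": 126, "dz": 30, "turn": 0, "gripper": 1}, {"dx": -64, "dy": 126, "dz": 50, "turn": 0, "gripper": 1}]}}

```text
time: 13.68
position: [0.4613, -0.153, 0.0477]
tool_rot: [3.141, -0.0, -0.002]
contact_force: [0.0, 1.2, -0.6]
finger_gap: 0.0463
grip_force: 51.7
```

```bash
python3 look.py wrist w6; python3 look.py top t6|tail -n +2
```

```text
13.725 [ 0.46038484 -0.15223326  0.04539362] [-3.14030748e+00  2.28357352e-03 -1.16371336e-03] [-1.56289238  1.07992143 -4.92519795] 0.04653572438113891
ell [301.  410.   64.7 153.8]
ell [606.8 399.   60.  115.6]
ell [308.2 352.6 111.6 126.1]
ell [623.1 311.1  33.3  91.2]
ell [ 70.1 329.5 138.5 214.2]
0.036 [0.5276 0.1988 0.036 ] 21.7 21.5 [267.4 279.9]
0.036 [0.5459 0.0024 0.036 ] 22.2 22.2 [347.2 274.1]
0.036 [0.6331 0.1151 0.036 ] 27.6 29.9 [302.4 238.1]
0.036 [0.646  0.0081 0.036 ] 21.9 22.1 [345.4 233.9]
```

>>> {"api": "jog_arm", "payload": {"steps": [{"dx": 0, "dy": 0, "dz": 20, "turn": 0, "gripper": 1}, {"dx": 0, "dy": 0, "dz": 28, "turn": 0, "gripper": 1}, {"dx": 0, "dy": 0, "dz": 31, "turn": 0, "gripper": 1}, {"dx": 0, "dy": 0, "dz": 31, "turn": 0, "gripper": 1}, {"dx": 0, "dy": 0, "dz": 31, "turn": 0, "gripper": 1}]}}

```text
time: 14.4
position: [0.4621, -0.1525, 0.0189]
tool_rot: [3.141, -0.001, 0.0]
contact_force: [-6.7, 3.1, 14.4]
finger_gap: 0.0464
grip_force: 53.1
```

>>> {"api": "jog_arm", "payload": {"steps": [{"dx": 0, "dy": 0, "dz": 0, "turn": 0, "gripper": -0.5}, {"dx": 0, "dy": 0, "dz": 0, "turn": 0, "gripper": -0.5}, {"dx": 0, "dy": 0, "dz": 0, "turn": 0, "gripper": -0.5}, {"dx": 0, "dy": 0, "dz": -30, "turn": 0, "gripper": -0.5}, {"dx": 0, "dy": 0, "dz": -80, "turn": 0, "gripper": -0.5}]}}

```text
time: 15.02
position: [0.4609, -0.152, 0.0971]
tool_rot: [-3.14, 0.003, -0.0]
contact_force: [1.4, -0.4, -0.3]
finger_gap: 0.0642
grip_force: 0.0
```

>>> {"api": "jog_arm", "payload": {"steps": [{"dx": 33, "dy": -52, "dz": 0, "turn": 0, "gripper": -0.6}, {"dx": 66, "dy": -104, "dz": 0, "turn": 0, "gripper": -0.6}, {"dx": 99, "dy": -156, "dz": 0, "turn": 0, "gripper": -0.6}, {"dx": 132, "dy": -208, "dz": 0, "turn": 0, "gripper": -0.6}, {"dx": 165, "dy": -260, "dz": 0, "turn": 0, "gripper": -0.6}]}}

```text
time: 15.65
position: [0.6276, 0.1095, 0.0973]
tool_rot: [3.142, -0.0, -0.0]
contact_force: [0.3, -1.6, 0.4]
finger_gap: 0.0685
grip_force: 0.0
```

>>> {"api": "jog_arm", "payload": {"steps": [{"dx": 6, "dy": -8, "dz": 0, "turn": 0, "gripper": -0.6}, {"dx": 6, "dy": -8, "dz": 20, "turn": 0, "gripper": -0.6}, {"dx": 6, "dy": -8, "dz": 65, "turn": 0, "gripper": -0.6}, {"dx": 6, "dy": -8, "dz": 89, "turn": 0, "gripper": -0.6}, {"dx": 6, "dy": -8, "dz": 89, "turn": 0, "gripper": -0.6}]}}

```text
time: 16.27
position: [0.6308, 0.1141, 0.0057]
tool_rot: [3.141, 0.004, -0.002]
contact_force: [0.0, -0.0, 0.9]
finger_gap: 0.0681
grip_force: 0.0
```

>>> {"api": "jog_arm", "payload": {"steps": [{"dx": 0, "dy": 0, "dz": 0, "turn": 0, "gripper": 1}, {"dx": 0, "dy": 0, "dz": 0, "turn": 0, "gripper": 1}, {"dx": 0, "dy": 0, "dz": 0, "turn": 0, "gripper": 1}, {"dx": 0, "dy": 0, "dz": 0, "turn": 0, "gripper": 1}, {"dx": 0, "dy": 0, "dz": -30, "turn": 0, "gripper": 1}]}}

```text
time: 16.9
position: [0.6318, 0.1154, 0.0376]
tool_rot: [3.141, 0.003, -0.0]
contact_force: [0.4, 0.3, -0.4]
finger_gap: 0.0388
grip_force: 50.3
```

```bash
python3 look.py wrist w7; python3 look.py top t7|tail -n +2
```

```text
16.95 [0.63410022 0.11562911 0.04307829] [-3.14126450e+00 -4.00066788e-03 -1.96737410e-04] [1.86398786 0.97431737 5.23434949] 0.038512976811534164
ell [324.8 414.9  56.1 121.4]
ell [308.1 355.   88.4  99.6]
ell [589.1 358.  133.6 171.5]
ell [597.6 288.2  43.3  68. ]
ell [ 75.  335.5 151.1 220.1]
0.036 [0.4627 0.2332 0.036 ] 41.3 29.5 [252.5 306.2]
0.036 [0.4748 0.0291 0.036 ] 41.1 33.8 [335.9 302.9]
0.036 [0.546  0.0022 0.036 ] 22.2 22.3 [347.3 274.1]
0.036 [0.6458 0.0071 0.036 ] 22.6 17.5 [345.8 233.9]
0.036 [0.6955 0.139  0.036 ] 40.7 145.5 [293.5 213.2]
```

>>> {"api": "jog_arm", "payload": {"steps": [{"dx": 0, "dy": 0, "dz": -60, "turn": 0, "gripper": 1}, {"dx": -19, "dy": 59, "dz": -60, "turn": 0, "gripper": 1}, {"dx": -38, "dy": 118, "dz": -60, "turn": 0, "gripper": 1}, {"dx": -57, "dy": 177, "dz": -60, "turn": 0, "gripper": 1}, {"dx": -76, "dy": 236, "dz": -60, "turn": 0, "gripper": 1}]}}

```text
time: 17.62
position: [0.5559, -0.1221, 0.0987]
tool_rot: [3.141, -0.001, 0.0]
contact_force: [1.1, -1.3, 0.2]
finger_gap: 0.0389
grip_force: 50.5
```

>>> {"api": "jog_arm", "payload": {"steps": [{"dx": -19, "dy": 56, "dz": 0, "turn": 0, "gripper": 1}, {"dx": -37, "dy": 111, "dz": 0, "turn": 0, "gripper": 1}, {"dx": -37, "dy": 111, "dz": 20, "turn": 0, "gripper": 1}, {"dx": -37, "dy": 111, "dz": 50, "turn": 0, "gripper": 1}, {"dx": -37, "dy": 111, "dz": 50, "turn": 0, "gripper": 1}]}}

```text
time: 18.25
position: [0.5186, -0.231, 0.0468]
tool_rot: [-3.14, 0.003, -0.001]
contact_force: [-0.1, 0.2, 0.1]
finger_gap: 0.0387
grip_force: 50.5
```

```bash
python3 look.py wrist w8; python3 look.py top t8|tail -n +2
```

```text
18.3 [ 0.51942068 -0.23122943  0.04829098] [-3.14093470e+00  9.08622942e-04 -1.96094765e-04] [ 0.56095308 -0.12004321  1.68260464] 0.03813343367560343
ell [ 90.8 309.8  89.6  92.5]
0.036 [0.5276 0.1988 0.036 ] 21.7 21.5 [267.4 279.9]
0.036 [0.5462 0.0024 0.036 ] 22.2 22.3 [347.2 274. ]
0.036 [0.646  0.0083 0.036 ] 21.9 22.1 [345.3 233.8]
```

View pics/w8.png

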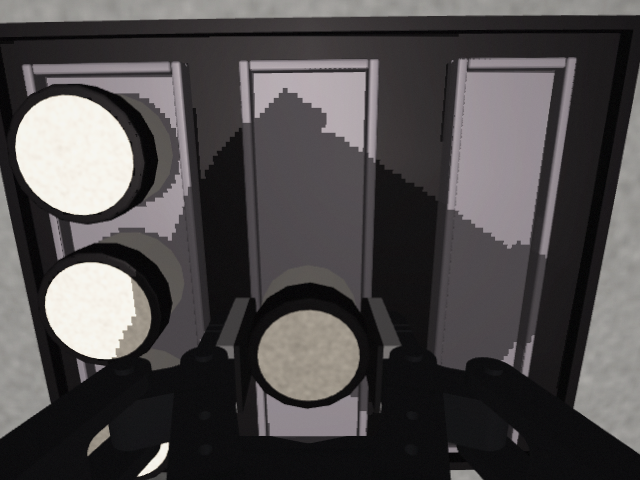

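The medium jar is centred over the middle channel: disc at column 305, channel at 240–378. Two of the large jars are visible, upright in their rack. I'll place this one, then fetch the small jar.

>>> {"api": "jog_arm", "payload": {"steps": [{"dx": 0, "dy": 0, "dz": 20, "turn": 0, "gripper": 1}, {"dx": 0, "dy": 0, "dz": 28, "turn": 0, "gripper": 1}, {"dx": 0, "dy": 0, "dz": 31, "turn": 0, "gripper": 1}, {"dx": 0, "dy": 0, "dz": 31, "turn": 0, "gripper": 1}, {"dx": 0, "dy": 0, "dz": 31, "turn": 0, "gripper": 1}]}}

```text
time: 18.98
position: [0.5202, -0.2315, 0.0189]
tool_rot: [3.141, -0.001, -0.0]
contact_force: [-4.0, 2.0, 9.3]
finger_gap: 0.0385
grip_force: 51.2
```

>>> {"api": "jog_arm", "payload": {"steps": [{"dx": 0, "dy": 0, "dz": 0, "turn": 0, "gripper": -0.3}, {"dx": 0, "dy": 0, "dz": 0, "turn": 0, "gripper": -0.3}, {"dx": 0, "dy": 0, "dz": 0, "turn": 0, "gripper": -0.3}, {"dx": 0, "dy": 0, "dz": -30, "turn": 0, "gripper": -0.3}, {"dx": 0, "dy": 0, "dz": -80, "turn": 0, "gripper": -0.3}]}}

```text
time: 19.6
position: [0.5189, -0.2309, 0.0969]
tool_rot: [-3.14, 0.003, -0.0]
contact_force: [1.2, 0.2, 0.3]
finger_gap: 0.0558
grip_force: 0.0
```

>>> {"api": "jog_arm", "payload": {"steps": [{"dx": 6, "dy": -50, "dz": 0, "turn": 0, "gripper": -0.5}, {"dx": 12, "dy": -108, "dz": 0, "turn": 0, "gripper": -0.5}, {"dx": 18, "dy": -166, "dz": 0, "turn": 0, "gripper": -0.5}, {"dx": 26, "dy": -224, "dz": 0, "turn": 0, "gripper": -0.5}, {"dx": 26, "dy": -234, "dz": 0, "turn": 0, "gripper": -0.5}]}}

```text
time: 20.23
position: [0.5458, 0.0057, 0.0974]
tool_rot: [-3.141, -0.0, 0.003]
contact_force: [0.2, -0.7, -0.7]
finger_gap: 0.0641
grip_force: 0.0
```

>>> {"api": "jog_arm", "payload": {"steps": [{"dx": 0, "dy": 0, "dz": 20, "turn": 0, "gripper": -0.5}, {"dx": 0, "dy": 0, "dz": 65, "turn": 0, "gripper": -0.5}, {"dx": 0, "dy": 0, "dz": 89, "turn": 0, "gripper": -0.5}, {"dx": 0, "dy": 0, "dz": 89, "turn": 0, "gripper": -0.5}, {"dx": 0, "dy": 0, "dz": 89, "turn": 0, "gripper": 1}]}}

```text
time: 20.85
position: [0.5464, 0.0022, 0.0094]
tool_rot: [3.141, -0.001, -0.001]
contact_force: [0.1, -0.3, 1.0]
finger_gap: 0.0471
grip_force: 0.0
```

>>> {"api": "jog_arm", "payload": {"steps": [{"dx": 0, "dy": 0, "dz": 0, "turn": 0, "gripper": 1}, {"dx": 0, "dy": 0, "dz": 0, "turn": 0, "gripper": 1}, {"dx": 0, "dy": 0, "dz": 0, "turn": 0, "gripper": 1}, {"dx": 0, "dy": 0, "dz": 0, "turn": 0, "gripper": 1}, {"dx": 0, "dy": 0, "dz": -30, "turn": 0, "gripper": 1}]}}

```text
time: 21.48
position: [0.545, 0.0026, 0.0381]
tool_rot: [-3.141, 0.002, -0.0]
contact_force: [-0.0, 0.6, 0.1]
finger_gap: 0.0306
grip_force: 49.5
```

```bash
python3 look.py wrist w9; python3 look.py top t9|tail -n +2
```

```text
21.525 [0.54725308 0.0023755  0.04308692] [ 3.14109866e+00 -4.09629427e-03 -1.52639970e-04] [3.10009204 0.78206326 5.90355192] 0.030703131359147057
ell [306.3 412.1  63.7 129.2]
ell [308.1 356.2  65.9  74.3]
ell [612.3 347.2  51.4 163.9]
ell [ 75.6 338.1 156.7 221. ]
0.036 [0.5279 0.1986 0.036 ] 22.2 19.8 [267.5 279.8]
0.036 [ 0.5632 -0.0345  0.036 ] 148.1 39.5 [362.2 267.4]
0.036 [0.6502 0.0072 0.036 ] 12.6 20.0 [345.8 232.2]
```

>>> {"api": "jog_arm", "payload": {"steps": [{"dx": 0, "dy": 0, "dz": -60, "turn": 0, "gripper": 1}, {"dx": 6, "dy": 61, "dz": -60, "turn": 0, "gripper": 1}, {"dx": 12, "dy": 122, "dz": -60, "turn": 0, "gripper": 1}, {"dx": 18, "dy": 183, "dz": -60, "turn": 0, "gripper": 1}, {"dx": 24, "dy": 244, "dz": -60, "turn": 0, "gripper": 1}]}}

```text
time: 22.2
position: [0.5698, -0.2436, 0.0989]
tool_rot: [3.141, -0.001, -0.0]
contact_force: [1.4, 1.8, -0.5]
finger_gap: 0.0306
grip_force: 49.7
```

>>> {"api": "jog_arm", "payload": {"steps": [{"dx": 4, "dy": 50, "dz": 0, "turn": 0, "gripper": 1}, {"dx": 4, "dy": 69.5, "dz": 0, "turn": 0, "gripper": 1}, {"dx": 4, "dy": 69.5, "dz": 25, "turn": 0, "gripper": 1}, {"dx": 4, "dy": 69.5, "dz": 50, "turn": 0, "gripper": 1}, {"dx": 4, "dy": 69.5, "dz": 50, "turn": 0, "gripper": 1}]}}

```text
time: 22.82
position: [0.573, -0.3099, 0.0469]
tool_rot: [-3.14, 0.002, 0.0]
contact_force: [0.6, 0.3, -0.1]
finger_gap: 0.031
grip_force: 49.7
```

```bash
python3 look.py wrist w10; python3 look.py top t10|tail -n +2
```

```text
22.875 [ 0.57360776 -0.31034094  0.04842692] [-3.14098586e+00  6.11966794e-04  2.30337759e-04] [-0.22242543  0.74017393  0.0989318 ] 0.030437867880356316
ell [311.1 415.4  54.   87.7]
ell [308.2 356.1  66.6  75.4]
ell [582.  351.  149.3 189.1]
ell [120.9 302.7  66.1 117.5]
ell [ 20.5 363.8  41.6 158.3]
0.036 [0.5276 0.199  0.036 ] 21.7 21.5 [267.3 279.9]
0.036 [0.6458 0.0082 0.036 ] 21.9 22.1 [345.4 233.9]
```

View pics/w10.png

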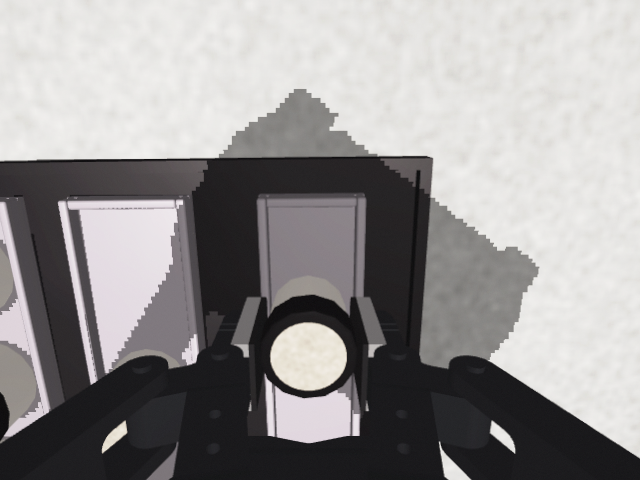

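The small jar is held upright at column 308. The channel spans columns 258–365, centre 311, so it is about 1 mm off. I'll correct by 1 mm and place it, then fetch the next small jar.

>>> {"api": "jog_arm", "payload": {"steps": [{"dx": 0, "dy": 1, "dz": 15, "turn": 0, "gripper": 1}, {"dx": 0, "dy": 1, "dz": 26, "turn": 0, "gripper": 1}, {"dx": 0, "dy": 1, "dz": 31, "turn": 0, "gripper": 1}, {"dx": 0, "dy": 1, "dz": 31, "turn": 0, "gripper": 1}, {"dx": 0, "dy": 1, "dz": 31, "turn": 0, "gripper": 1}]}}

```text
time: 23.55
position: [0.5737, -0.3118, 0.0188]
tool_rot: [3.141, -0.0, -0.0]
contact_force: [-10.1, 6.7, 24.8]
finger_gap: 0.0305
grip_force: 51.9
```

>>> {"api": "jog_arm", "payload": {"steps": [{"dx": 0, "dy": 0, "dz": 0, "turn": 0, "gripper": -0.1}, {"dx": 0, "dy": 0, "dz": 0, "turn": 0, "gripper": -0.1}, {"dx": 0, "dy": 0, "dz": 0, "turn": 0, "gripper": -0.1}, {"dx": 0, "dy": 0, "dz": -30, "turn": 0, "gripper": -0.1}, {"dx": 0, "dy": 0, "dz": -80, "turn": 0, "gripper": -0.1}]}}

```text
time: 24.18
position: [0.5729, -0.3114, 0.0963]
tool_rot: [-3.139, 0.003, -0.0]
contact_force: [0.6, -1.1, 0.4]
finger_gap: 0.0474
grip_force: 0.0
```

```bash
python3 look.py wrist w11; python3 look.py top t11|tail -n +2
```

```text
24.225 [ 0.57527118 -0.31295074  0.1049401 ] [ 3.13801242e+00 -5.19207105e-03 -6.32577630e-05] [ 1.55829367 -1.87752906  8.10321888] 0.04668804605735144
ell [ 19.4 365.6  47.5  69.2]
ell [305.1 369.8  65.6 132. ]
ell [562.7 341.8 162.2 223.2]
ell [153.  288.4  40.2  65.6]
ell [ 43.7 338.3  91.6 125.1]
0.036 [0.5277 0.199  0.036 ] 22.1 22.3 [267.3 279.9]
0.036 [0.6458 0.0082 0.036 ] 21.9 22.1 [345.4 233.9]
```

View pics/w11.png

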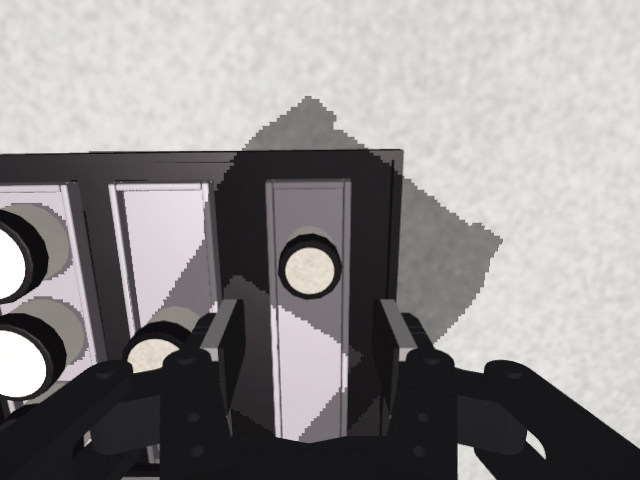

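The small jar is seated: disc at (310,270), channel 267–350. Next small jar.

>>> {"api": "jog_arm", "payload": {"steps": [{"dx": 14, "dy": -60, "dz": 0, "turn": 0, "gripper": -0.5}, {"dx": 28, "dy": -120, "dz": 0, "turn": 0, "gripper": -0.5}, {"dx": 42, "dy": -180, "dz": 0, "turn": 0, "gripper": -0.5}, {"dx": 56, "dy": -240, "dz": 0, "turn": 0, "gripper": -0.5}, {"dx": 70, "dy": -300, "dz": 0, "turn": 0, "gripper": -0.5}]}}

```text
time: 24.9
position: [0.6439, -0.01, 0.097]
tool_rot: [-3.142, -0.0, -0.0]
contact_force: [0.7, -0.6, 0.4]
finger_gap: 0.064
grip_force: 0.0
```

>>> {"api": "jog_arm", "payload": {"steps": [{"dx": 2, "dy": -20, "dz": 10, "turn": 0, "gripper": -0.5}, {"dx": 2, "dy": -20, "dz": 50, "turn": 0, "gripper": -0.5}, {"dx": 2, "dy": -20, "dz": 89, "turn": 0, "gripper": -0.5}, {"dx": 2, "dy": -20, "dz": 89, "turn": 0, "gripper": -0.5}, {"dx": 2, "dy": -20, "dz": 89, "turn": 0, "gripper": 1}]}}

```text
time: 25.52
position: [0.6464, 0.0076, 0.0096]
tool_rot: [3.142, -0.001, -0.001]
contact_force: [-0.4, 0.6, 0.7]
finger_gap: 0.0473
grip_force: 0.0
```

>>> {"api": "jog_arm", "payload": {"steps": [{"dx": 0, "dy": 0, "dz": 0, "turn": 0, "gripper": 1}, {"dx": 0, "dy": 0, "dz": 0, "turn": 0, "gripper": 1}, {"dx": 0, "dy": 0, "dz": 0, "turn": 0, "gripper": 1}, {"dx": 0, "dy": 0, "dz": 0, "turn": 0, "gripper": 1}, {"dx": 0, "dy": 0, "dz": -30, "turn": 0, "gripper": 1}]}}

```text
time: 26.15
position: [0.6451, 0.008, 0.0382]
tool_rot: [-3.141, 0.002, -0.0]
contact_force: [0.7, 0.6, -0.2]
finger_gap: 0.0307
grip_force: 49.5
```

>>> {"api": "jog_arm", "payload": {"steps": [{"dx": 0, "dy": 0, "dz": -60, "turn": 0, "gripper": 1}, {"dx": -22, "dy": 58, "dz": -60, "turn": 0, "gripper": 1}, {"dx": -44, "dy": 116, "dz": -60, "turn": 0, "gripper": 1}, {"dx": -66, "dy": 174, "dz": -60, "turn": 0, "gripper": 1}, {"dx": -88, "dy": 232, "dz": -60, "turn": 0, "gripper": 1}]}}

```text
time: 26.78
position: [0.5571, -0.2259, 0.0999]
tool_rot: [3.141, -0.002, -0.0]
contact_force: [0.2, 0.8, -1.0]
finger_gap: 0.0303
grip_force: 49.5
```

>>> {"api": "jog_arm", "payload": {"steps": [{"dx": -19, "dy": 44, "dz": 0, "turn": 0, "gripper": 1}, {"dx": -38, "dy": 88, "dz": 0, "turn": 0, "gripper": 1}, {"dx": -38, "dy": 88, "dz": 25, "turn": 0, "gripper": 1}, {"dx": -38, "dy": 88, "dz": 50, "turn": 0, "gripper": 1}, {"dx": -38, "dy": 88, "dz": 50, "turn": 0, "gripper": 1}]}}

```text
time: 27.4
position: [0.5191, -0.3117, 0.0479]
tool_rot: [-3.141, 0.001, -0.001]
contact_force: [-0.3, 0.2, 0.8]
finger_gap: 0.0305
grip_force: 49.6
```

```bash
python3 look.py wrist w12; python3 look.py top t12|tail -n +2
```

```text
27.45 [ 0.51975157 -0.31200283  0.04912298] [ 3.14152213e+00 -2.02412207e-04 -2.67601749e-04] [-0.41601807 -0.02042573  1.11116973] 0.03084635527909542
ell [307.1 413.5  47.   90.7]
ell [308.2 356.9  66.5  75. ]
ell [ 97.5 311.8  73.2  86.2]
ell [581.4 350.9 150.9 188.9]
ell [ 21.1 363.8  36.9 159.6]
0.036 [0.5277 0.199  0.036 ] 22.1 22.3 [267.3 279.9]
```

>>> {"api": "jog_arm", "payload": {"steps": [{"dx": 0, "dy": 0, "dz": 15, "turn": 0, "gripper": 1}, {"dx": 0, "dy": 0, "dz": 25, "turn": 0, "gripper": 1}, {"dx": 0, "dy": 0, "dz": 30, "turn": 0, "gripper": 1}, {"dx": 0, "dy": 0, "dz": 30, "turn": 0, "gripper": 1}, {"dx": 0, "dy": 0, "dz": 30, "turn": 0, "gripper": 1}]}}

```text
time: 28.12
position: [0.5196, -0.3118, 0.0194]
tool_rot: [-3.141, 0.0, -0.0]
contact_force: [-9.2, 7.1, 19.6]
finger_gap: 0.0303
grip_force: 51.3
```

>>> {"api": "jog_arm", "payload": {"steps": [{"dx": 0, "dy": 0, "dz": 0, "turn": 0, "gripper": -0.1}, {"dx": 0, "dy": 0, "dz": 0, "turn": 0, "gripper": -0.1}, {"dx": 0, "dy": 0, "dz": 0, "turn": 0, "gripper": -0.1}, {"dx": 0, "dy": 0, "dz": -30, "turn": 0, "gripper": -0.1}, {"dx": 0, "dy": 0, "dz": -80, "turn": 0, "gripper": -0.1}]}}

```text
time: 28.75
position: [0.5189, -0.3113, 0.0976]
tool_rot: [-3.139, 0.003, -0.0]
contact_force: [1.5, -0.2, -0.1]
finger_gap: 0.047
grip_force: 0.0
```

>>> {"api": "jog_arm", "payload": {"steps": [{"dx": 0, "dy": -62, "dz": 0, "turn": 0, "gripper": -0.5}, {"dx": 0, "dy": -124, "dz": 0, "turn": 0, "gripper": -0.5}, {"dx": 0, "dy": -186, "dz": 0, "turn": 0, "gripper": -0.5}, {"dx": 0, "dy": -248, "dz": 0, "turn": 0, "gripper": -0.5}, {"dx": 0, "dy": -310, "dz": 0, "turn": 0, "gripper": -0.5}]}}

```text
time: 29.38
position: [0.5195, 0.0, 0.0984]
tool_rot: [-3.141, -0.0, -0.001]
contact_force: [1.9, -0.4, 0.3]
finger_gap: 0.0642
grip_force: 0.0
```

>>> {"api": "jog_arm", "payload": {"steps": [{"dx": 2, "dy": -50, "dz": 0, "turn": 0, "gripper": -0.5}, {"dx": 4, "dy": -100, "dz": 0, "turn": 0, "gripper": -0.5}, {"dx": 8, "dy": -150, "dz": 0, "turn": 0, "gripper": -0.5}, {"dx": 8, "dy": -201, "dz": 0, "turn": 0, "gripper": -0.5}, {"dx": 8, "dy": -201, "dz": 0, "turn": 0, "gripper": -0.5}]}}

```text
time: 30.0
position: [0.5273, 0.202, 0.0981]
tool_rot: [-3.141, 0.0, 0.003]
contact_force: [0.1, -0.9, -0.1]
finger_gap: 0.064
grip_force: 0.0
```

>>> {"api": "jog_arm", "payload": {"steps": [{"dx": 0, "dy": 0, "dz": 30, "turn": 0, "gripper": -0.5}, {"dx": 0, "dy": 0, "dz": 65, "turn": 0, "gripper": -0.5}, {"dx": 0, "dy": 0, "dz": 90, "turn": 0, "gripper": -0.5}, {"dx": 0, "dy": 0, "dz": 90, "turn": 0, "gripper": -0.5}, {"dx": 0, "dy": 0, "dz": 90, "turn": 0, "gripper": 1}]}}

```text
time: 30.62
position: [0.5284, 0.1988, 0.0094]
tool_rot: [-3.141, -0.001, -0.001]
contact_force: [0.7, 0.3, 0.4]
finger_gap: 0.0471
grip_force: 0.0
```

>>> {"api": "jog_arm", "payload": {"steps": [{"dx": 0, "dy": 0, "dz": 0, "turn": 0, "gripper": 1}, {"dx": 0, "dy": 0, "dz": 0, "turn": 0, "gripper": 1}, {"dx": 0, "dy": 0, "dz": 0, "turn": 0, "gripper": 1}, {"dx": 0, "dy": 0, "dz": 0, "turn": 0, "gripper": 1}, {"dx": 0, "dy": 0, "dz": -30, "turn": 0, "gripper": 1}]}}

```text
time: 31.25
position: [0.527, 0.1988, 0.038]
tool_rot: [3.141, 0.002, -0.0]
contact_force: [-0.0, -0.2, 0.1]
finger_gap: 0.0309
grip_force: 49.5
```

```bash
python3 look.py wrist w13; python3 look.py top t13|tail -n +2
```

```text
31.3 [0.52924682 0.19942358 0.0431259 ] [-3.14058973e+00 -4.04028455e-03 -1.24166339e-04] [2.79816604 1.81156061 5.44805737] 0.03085792617060411
ell [328.1 414.1  57.5  86.6]
ell [308.1 356.4  65.7  74.2]
ell [589.6 349.2 121.8 197.6]
ell [ 76.5 338.7 157.7 222.6]
```

>>> {"api": "jog_arm", "payload": {"steps": [{"dx": 0, "dy": 0, "dz": -60, "turn": 0, "gripper": 1}, {"dx": -7, "dy": 61, "dz": -60, "turn": 0, "gripper": 1}, {"dx": -14, "dy": 122, "dz": -60, "turn": 0, "gripper": 1}, {"dx": -22, "dy": 183, "dz": -60, "turn": 0, "gripper": 1}, {"dx": -30, "dy": 244, "dz": -60, "turn": 0, "gripper": 1}]}}

```text
time: 31.98
position: [0.4974, -0.0467, 0.0989]
tool_rot: [3.141, -0.001, 0.0]
contact_force: [1.5, -0.3, -0.3]
finger_gap: 0.0304
grip_force: 49.7
```

>>> {"api": "jog_arm", "payload": {"steps": [{"dx": -7, "dy": 60, "dz": 0, "turn": 0, "gripper": 1}, {"dx": -14, "dy": 120, "dz": 0, "turn": 0, "gripper": 1}, {"dx": -22, "dy": 180, "dz": 0, "turn": 0, "gripper": 1}, {"dx": -28, "dy": 230, "dz": 0, "turn": 0, "gripper": 1}, {"dx": -32, "dy": 267, "dz": 0, "turn": 0, "gripper": 1}]}}

```text
time: 32.6
position: [0.4651, -0.3142, 0.0987]
tool_rot: [3.141, -0.001, -0.002]
contact_force: [-0.1, -0.5, 0.0]
finger_gap: 0.0306
grip_force: 49.7
```

>>> {"api": "jog_arm", "payload": {"steps": [{"dx": 0, "dy": 0, "dz": 10, "turn": 0, "gripper": 1}, {"dx": 0, "dy": 0, "dz": 30, "turn": 0, "gripper": 1}, {"dx": 0, "dy": 0, "dz": 50, "turn": 0, "gripper": 1}, {"dx": 0, "dy": 0, "dz": 50, "turn": 0, "gripper": 1}, {"dx": 0, "dy": 0, "dz": 50, "turn": 0, "gripper": 1}]}}

```text
time: 33.22
position: [0.466, -0.3117, 0.0491]
tool_rot: [3.141, -0.001, 0.0]
contact_force: [-0.1, -0.5, -0.3]
finger_gap: 0.0305
grip_force: 49.8
```

```bash
python3 look.py wrist w14
```

```text
33.275 [ 0.46615954 -0.31184436  0.0492869 ] [ 3.14084364e+00 -1.02883019e-03  2.28873683e-04] [-0.73551203  0.04496635  0.02319128] 0.030453677405473636
ell [ 24.4 403.6  47.5  83.6]
ell [294.8 412.1  56.9 103. ]
ell [308.2 356.3  66.8  75.3]
ell [580.5 350.1 151.8 190.3]
ell [114.8 292.3  52.2  78.3]
```

View pics/w14.png

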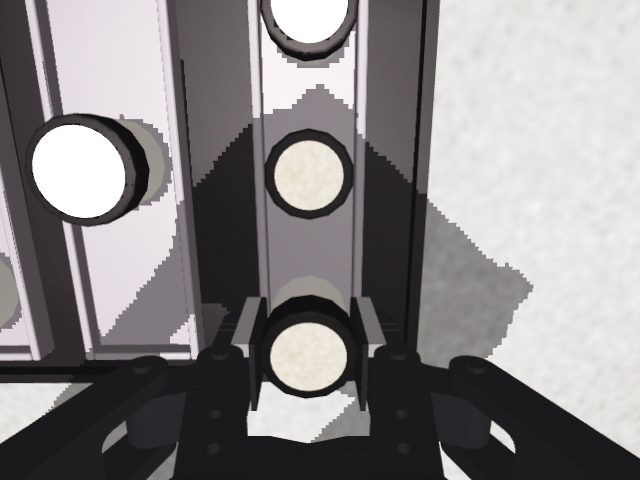

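The last small jar is held upright at column 308 in line with its channel (250–368), and the two other small jars stand in place ahead of it. Place it, lift clear, and look.

>>> {"api": "jog_arm", "payload": {"steps": [{"dx": 0, "dy": 0, "dz": 15, "turn": 0, "gripper": 1}, {"dx": 0, "dy": 0, "dz": 25, "turn": 0, "gripper": 1}, {"dx": 0, "dy": 0, "dz": 30, "turn": 0, "gripper": 1}, {"dx": 0, "dy": 0, "dz": 30, "turn": 0, "gripper": 1}, {"dx": 0, "dy": 0, "dz": 30, "turn": 0, "gripper": 1}]}}

```text
time: 33.9
position: [0.4656, -0.3118, 0.0189]
tool_rot: [-3.141, 0.0, -0.0]
contact_force: [-6.5, 6.4, 16.3]
finger_gap: 0.0307
grip_force: 51.0
```

>>> {"api": "jog_arm", "payload": {"steps": [{"dx": 0, "dy": 0, "dz": 0, "turn": 0, "gripper": -0.1}, {"dx": 0, "dy": 0, "dz": 0, "turn": 0, "gripper": -0.1}, {"dx": 0, "dy": 0, "dz": 0, "turn": 0, "gripper": -0.1}, {"dx": 0, "dy": 0, "dz": -30, "turn": 0, "gripper": -0.1}, {"dx": 0, "dy": 0, "dz": -80, "turn": 0, "gripper": -0.1}]}}

```text
time: 34.52
position: [0.4649, -0.3113, 0.0977]
tool_rot: [-3.139, 0.003, -0.0]
contact_force: [0.6, -0.3, 0.5]
finger_gap: 0.0467
grip_force: 0.0
```

>>> {"api": "jog_arm", "payload": {"steps": [{"dx": -10, "dy": -20, "dz": -50, "turn": 0, "gripper": -1}, {"dx": -20, "dy": -70, "dz": -80, "turn": 0, "gripper": -1}, {"dx": -30, "dy": -120, "dz": -100, "turn": 0, "gripper": -1}, {"dx": -40, "dy": -180, "dz": -100, "turn": 0, "gripper": -1}, {"dx": -40, "dy": -240, "dz": -100, "turn": 0, "gripper": -1}]}}

```text
time: 35.15
position: [0.425, -0.0704, 0.1987]
tool_rot: [3.141, -0.001, -0.001]
contact_force: [1.3, 0.7, 1.1]
finger_gap: 0.0855
grip_force: 0.0
```

>>> {"api": "jog_arm", "payload": {"steps": [{"dx": 0, "dy": -60, "dz": 0, "turn": 0, "gripper": -1}, {"dx": 0, "dy": -120, "dz": 0, "turn": 0, "gripper": -1}, {"dx": 0, "dy": -180, "dz": 0, "turn": 0, "gripper": -1}, {"dx": 0, "dy": -240, "dz": 0, "turn": 0, "gripper": -1}, {"dx": 0, "dy": -260, "dz": -20, "turn": 0, "gripper": -1}]}}

```text
time: 35.78
position: [0.4246, 0.1908, 0.2174]
tool_rot: [3.141, 0.002, 0.003]
contact_force: [0.2, -1.4, 0.5]
finger_gap: 0.0853
grip_force: 0.0
```

```bash
python3 look.py top t15; python3 look.py wrist w15 | head -1; python3 - <<'E'
from h import *
f=np.load('pics/t15.npz',allow_pickle=True);p=f['p'];c=f['c'].item()
for X,a,b,uv in discs(p,c,.045):
    if -.4<X[1]<-.1 and .4<X[0]<.65: print(X,a,b,uv)
E
```

```text
35.825 [0.42573054 0.19173905 0.22066195] [-3.14015015e+00 -1.46066933e-03  2.69177255e-03] [-1.05633762  0.40106974  2.26515042] 0.08527208300132345
35.875 [0.42602433 0.1900812  0.21969468] [-3.14070928e+00 -1.91209958e-03  2.76992020e-03] [ 0.08939028 -0.3105205  -0.35788722] 0.08543253535657801
[ 0.4646 -0.3116  0.045 ] 20.1 22.1 [474.5 309.2]
[ 0.4622 -0.1522  0.045 ] 36.7 39.0 [410.3 309.5]
[ 0.518 -0.312  0.045] 20.2 19.9 [474.4 287.4]
[ 0.5194 -0.2317  0.045 ] 29.4 30.0 [442.3 286.4]
[ 0.5203 -0.1514  0.045 ] 39.2 37.1 [409.9 285.6]
[ 0.5734 -0.3113  0.045 ] 20.0 22.4 [473.7 265. ]
[ 0.5781 -0.1512  0.045 ] 37.3 37.2 [409.8 262. ]
```

View pics/w15.png

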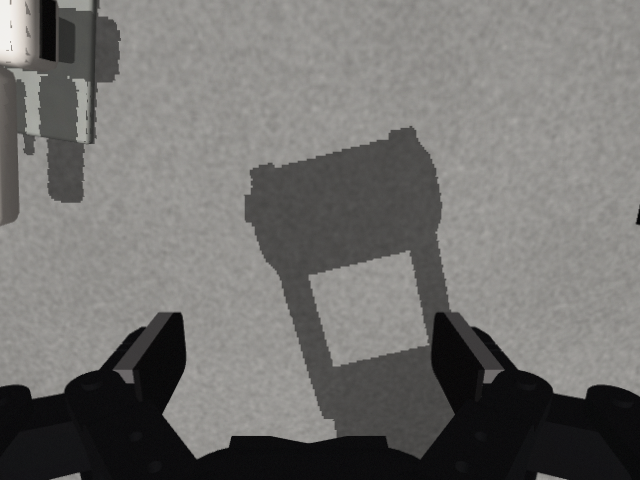

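View pics/t15.png

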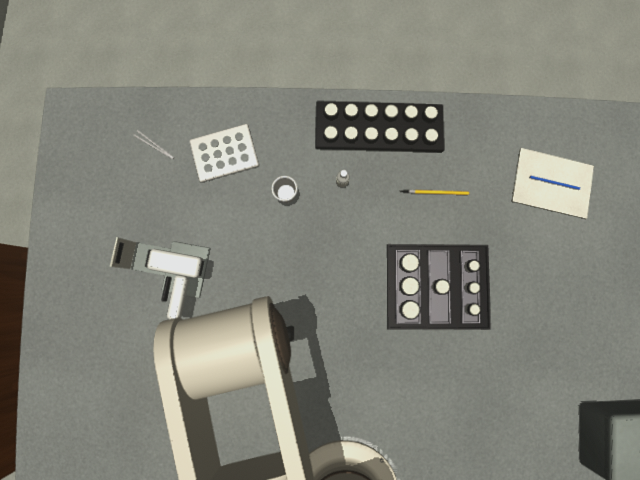

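All seven jars stand in their racks in the top view: large at (410,262–309), medium at (442,286), small at (474,265–309). The measured positions are within 1 mm of the plan. Now I'll measure the scanner: grip at about (176,298), trigger at (166,289).

```bash
python3 - <<'E'
from h import *; from bench import robot
f=np.load('pics/top0.npz');p=f['p'];c=robot.get_calibration('top')
m=(p.min(2)>185).astype('u1'); m[:, :150]=0; m[:,215:]=0; m[:235]=0;m[335:]=0
for k in cv2.findContours(m,cv2.RETR_EXTERNAL,cv2.CHAIN_APPROX_NONE)[0]:
    if cv2.contourArea(k)<100: continue
    X=cast(c,k[:,0],.1)[:,:2]*1000; r=cv2.minAreaRect(np.float32(X)); print(cv2.boundingRect(k),r); print(np.round(cv2.boxPoints(r),1).tolist())
# trigger dark blob at z=.096
g=p.max(2); t=np.zeros_like(m); t[270:305,157:173]=g[270:305,157:173]<60
for k in cv2.findContours(t,cv2.RETR_EXTERNAL,cv2.CHAIN_APPROX_NONE)[0]:
    if cv2.contourArea(k)>20:
        X=cast(c,k[:,0],.096)[:,:2]*1000; print('trig',cv2.minAreaRect(np.float32(X)),np.round(cv2.boxPoints(cv2.minAreaRect(np.float32(X))),1).tolist())
a=cv2.resize(p[225:335,100:225],None,fx=5,fy=5,interpolation=cv2.INTER_NEAREST);cv2.imwrite('pics/sc.png',a[...,::-1])
E
```

```text
(168, 277, 17, 42) ((481.1201477050781, 403.36798095703125), (24.010299682617188, 98.29718780517578), 80.94429016113281)
[[430.70001220703125, 399.20001220703125], [527.7999877929688, 383.79998779296875], [531.5, 407.5], [434.5, 423.0]]
(150, 250, 49, 27) ((560.9360961914062, 413.8687744140625), (117.22237396240234, 43.01036834716797), 80.98389434814453)
[[530.5, 359.3999938964844], [573.0, 352.6000061035156], [591.4000244140625, 468.3999938964844], [548.9000244140625, 475.1000061035156]]
trig ((500.9871520996094, 428.277587890625), (11.259608268737793, 55.393062591552734), 81.53679656982422) [[472.79998779296875, 426.79998779296875], [527.5999755859375, 418.6000061035156], [529.2000122070312, 429.79998779296875], [474.3999938964844, 437.8999938964844]]
```

View pics/sc.png

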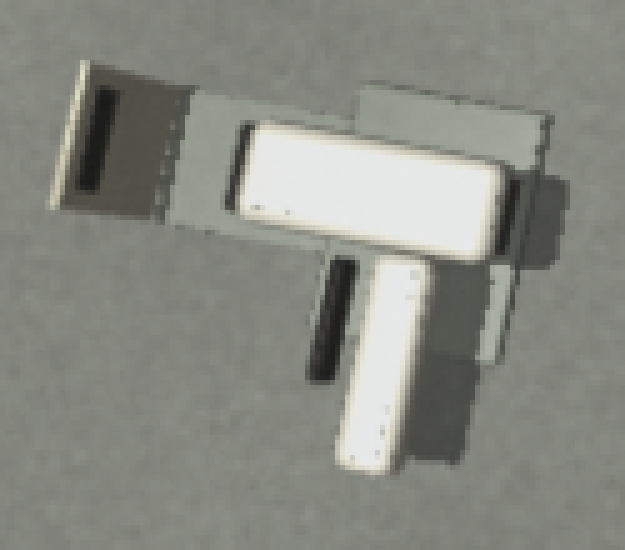

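The crop shows the grip bar from (370,465) to the head at (400,260), with the black trigger to its left, i.e. on the +y side. From the top view the pinch point is about (0.4845, 0.4075) and the yaw −9°. I'll check this with the wrist camera.

>>> {"api": "jog_arm", "payload": {"steps": [{"dx": -6, "dy": -55, "dz": 0, "turn": 3, "gripper": -1}, {"dx": -12, "dy": -110, "dz": 0, "turn": 6, "gripper": -1}, {"dx": -18, "dy": -165, "dz": 0, "turn": 9, "gripper": -1}, {"dx": -26, "dy": -220, "dz": 0, "turn": 9, "gripper": -1}, {"dx": -26, "dy": -220, "dz": 0, "turn": 9, "gripper": -1}]}}

```text
time: 36.5
position: [0.3993, 0.4098, 0.217]
tool_rot: [3.141, 0.001, -0.155]
contact_force: [0.1, -0.9, -0.4]
finger_gap: 0.0857
grip_force: 0.0
```

```bash
python3 look.py wrist w16; python3 - <<'E'
from h import *
f=np.load('pics/w16.npz',allow_pickle=True);p=f['p'];c=f['c'].item()
print(proj(c,[(.4315,.4113,.1),(.5352,.3948,.1),(.4845,.4074,.1)]).round(0))
E
```

```text
36.55 [0.3997216  0.40827856 0.21721872] [ 3.14044261e+00  8.59518377e-04 -1.55780718e-01] [ 0.52164954 -0.08436611  0.06991339] 0.08493895472392832
[[299. 188.]
 [299.  -0.]
 [291.  98.]]
```

View pics/w16.png

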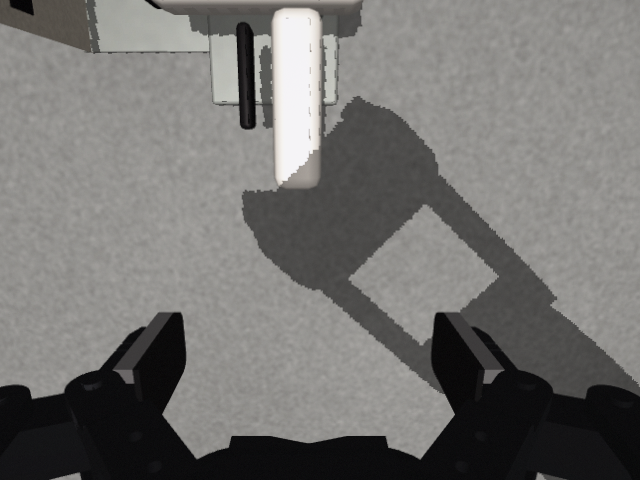

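The wrist view shows the grip at columns 273–321, its end at row 188, and the trigger at column 246. This matches the prediction (299,188) within about 1 mm. I'll move above the pinch point and lower.

>>> {"api": "jog_arm", "payload": {"steps": [{"dx": 40, "dy": -6, "dz": 0, "turn": 0, "gripper": -1}, {"dx": 84, "dy": -12, "dz": 0, "turn": 0, "gripper": -1}, {"dx": 84, "dy": -12, "dz": 0, "turn": 0, "gripper": -1}, {"dx": 84, "dy": -12, "dz": 30, "turn": 0, "gripper": -1}, {"dx": 84, "dy": -12, "dz": 60, "turn": 0, "gripper": -1}], "force": 30}}

```text
time: 37.17
position: [0.4848, 0.4053, 0.1577]
tool_rot: [-3.141, -0.0, -0.159]
contact_force: [0.9, 0.4, 0.6]
finger_gap: 0.0855
grip_force: 0.0
```

>>> {"api": "jog_arm", "payload": {"steps": [{"dx": 0, "dy": 0, "dz": 30, "turn": 0, "gripper": -1}, {"dx": 0, "dy": 0, "dz": 60, "turn": 0, "gripper": -1}, {"dx": 0, "dy": 0, "dz": 85, "turn": 0, "gripper": -1}, {"dx": 0, "dy": 0, "dz": 92, "turn": 0, "gripper": -1}, {"dx": 0, "dy": 0, "dz": 92, "turn": 0, "gripper": -1}]}}

```text
time: 37.8
position: [0.4848, 0.4062, 0.0668]
tool_rot: [-3.141, -0.0, -0.158]
contact_force: [0.7, -0.2, 0.0]
finger_gap: 0.0852
grip_force: 0.0
```

```bash
python3 look.py wrist w17
```

```text
37.85 [0.48505537 0.40656282 0.06741832] [-3.14079047e+00 -8.13463597e-04 -1.57709719e-01] [ 0.20018822  0.4592102  -0.08819593] 0.08545392868514302
```

View pics/w17.png

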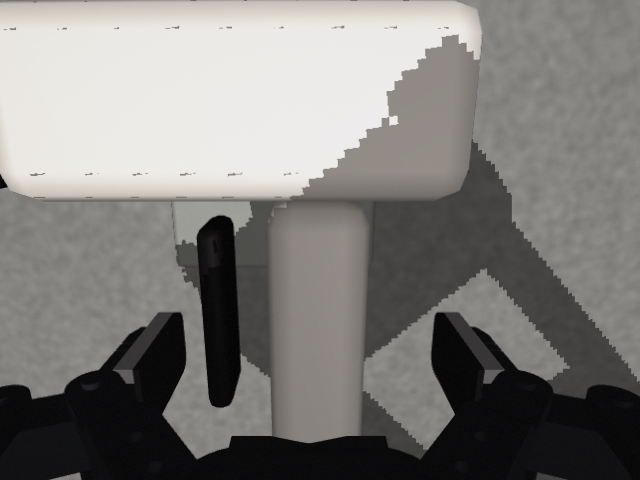

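The fingers straddle grip (270–366) and trigger (200–240), with their centre at column 308. I'll squeeze with a 1 mm shift toward the trigger.

>>> {"api": "jog_arm", "payload": {"steps": [{"dx": 0, "dy": -1, "dz": 1, "turn": 0, "gripper": 1}, {"dx": 0, "dy": -1, "dz": 1, "turn": 0, "gripper": 1}, {"dx": 0, "dy": -1, "dz": 1, "turn": 0, "gripper": 1}, {"dx": 0, "dy": -1, "dz": 1, "turn": 0, "gripper": 1}, {"dx": 0, "dy": -1, "dz": 1, "turn": 0, "gripper": 1}]}}

```text
time: 38.48
position: [0.4853, 0.4088, 0.0669]
tool_rot: [-3.139, -0.002, -0.157]
contact_force: [-0.7, 4.6, 8.7]
finger_gap: 0.0401
grip_force: 30.0
```

>>> {"api": "jog_arm", "payload": {"steps": [{"dx": 0, "dy": 0, "dz": 0, "turn": 0, "gripper": 1}, {"dx": 0, "dy": 0, "dz": 0, "turn": 0, "gripper": 1}, {"dx": 0, "dy": 0, "dz": 0, "turn": 0, "gripper": 1}, {"dx": 0, "dy": 0, "dz": 0, "turn": 0, "gripper": 1}, {"dx": 0, "dy": 0, "dz": 0, "turn": 0, "gripper": 1}], "force": 50}}

```text
time: 39.1
position: [0.4853, 0.4086, 0.0669]
tool_rot: [-3.139, -0.002, -0.157]
contact_force: [-2.3, 2.2, 9.2]
finger_gap: 0.0394
grip_force: 48.5
```

```bash
python3 look.py wrist w18
```

```text
39.15 [0.48533559 0.40863108 0.06695687] [-3.13929664e+00 -1.71205091e-03 -1.56740761e-01] [-2.01127352  2.27629825  9.88535216] 0.03950249481175975
```

View pics/w18.png

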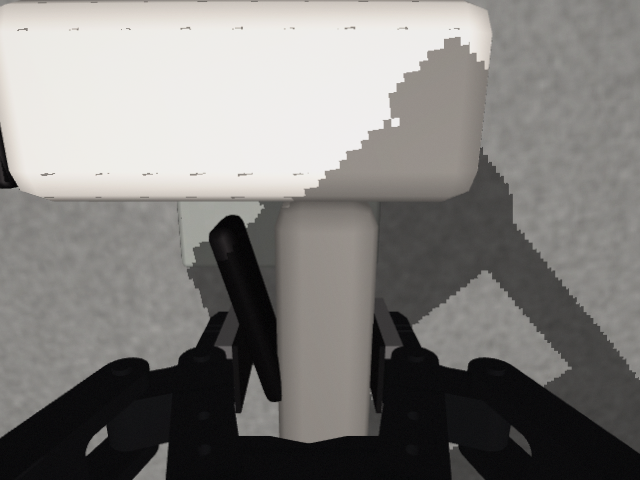

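```bash
python3 - <<'E'
from h import *
for n,(a,b) in (('w17',(190,250)),('w18',(200,285))):
    f=np.load(f'pics/{n}.npz',allow_pickle=True);p=f['p'];c=f['c'].item()
    pts=[]
    for r in range(235,305,3):
        x=np.flatnonzero(p[r,a:b].max(1)<50); 
        if len(x)>5: pts.append((a+x.mean(),r))
    X=cast(c,pts,.096); vx,vy,_,_=cv2.fitLine(np.float32(X[:,:2]),cv2.DIST_L2,0,.01,.01).ravel(); print(n,np.arctan(vy/vx),len(pts))
    # grip left edge
    P=[(250+np.flatnonzero(np.diff((p[r,250:300].min(1)>105).astype(int)))[-1],r) for r in range(240,400,5) if (np.diff((p[r,250:300].min(1)>105).astype(int))!=0).any()]
    X=cast(c,P,.1); vx,vy,_,_=cv2.fitLine(np.float32(X[:,:2]),cv2.DIST_HUBER,0,.01,.01).ravel(); print(' grip',np.arctan(vy/vx),len(P))
E
```

```text
w17 -0.1581341 24
 grip -0.15257359 32
w18 0.12450744 24
 grip -0.15451726 32
```

The trigger has turned by 0.28 rad, so it is fully squeezed. I'll release, lift clear and check everything.

>>> {"api": "jog_arm", "payload": {"steps": [{"dx": 0, "dy": 0, "dz": 0, "turn": 0, "gripper": -1}, {"dx": 0, "dy": 0, "dz": 0, "turn": 0, "gripper": -1}, {"dx": 0, "dy": 0, "dz": 0, "turn": 0, "gripper": -1}, {"dx": 0, "dy": 0, "dz": 0, "turn": 0, "gripper": -1}, {"dx": 0, "dy": 0, "dz": 0, "turn": 0, "gripper": -1}]}}

```text
time: 39.78
position: [0.4849, 0.4078, 0.0654]
tool_rot: [-3.142, 0.0, -0.157]
contact_force: [1.1, -1.0, 0.6]
finger_gap: 0.0851
grip_force: 0.0
```

>>> {"api": "jog_arm", "payload": {"steps": [{"dx": 0, "dy": 0, "dz": -30, "turn": 0, "gripper": -1}, {"dx": 0, "dy": 0, "dz": -70, "turn": 0, "gripper": -1}, {"dx": 0, "dy": 0, "dz": -110, "turn": 0, "gripper": -1}, {"dx": 0, "dy": 0, "dz": -150, "turn": 0, "gripper": -1}, {"dx": -60, "dy": 0, "dz": -150, "turn": 0, "gripper": -1}]}}

```text
time: 40.4
position: [0.428, 0.4173, 0.2181]
tool_rot: [-3.138, -0.004, -0.161]
contact_force: [-0.8, 1.9, 0.6]
finger_gap: 0.0854
grip_force: 0.0
```

>>> {"api": "jog_arm", "payload": {"steps": [{"dx": -20, "dy": 40, "dz": 0, "turn": 0, "gripper": -1}, {"dx": -20, "dy": 40, "dz": 0, "turn": 0, "gripper": -1}, {"dx": -20, "dy": 40, "dz": 0, "turn": 0, "gripper": -1}, {"dx": -20, "dy": 40, "dz": 0, "turn": 0, "gripper": -1}, {"dx": -20, "dy": 40, "dz": 0, "turn": 0, "gripper": -1}]}}

```text
time: 41.02
position: [0.4, 0.381, 0.215]
tool_rot: [3.141, 0.0, -0.157]
contact_force: [-0.4, -0.9, -0.1]
finger_gap: 0.0858
grip_force: 0.0
```

```bash
python3 look.py top t19; python3 look.py wrist w19|head -1; python3 - <<'E'
from h import *
f=np.load('pics/t19.npz',allow_pickle=True);p=f['p'];c=f['c'].item()
for X,a,b,uv in discs(p,c,.045):
    if -.4<X[1]<-.1 and .4<X[0]<.65: print(X,a,b)
f=np.load('pics/w19.npz',allow_pickle=True);p=f['p'];c=f['c'].item()
q=proj(c,[(.474,.432,.096),(.528,.424,.096)]);print(q)
g=(p.max(2)<50).astype('u1')
for k in cv2.findContours(g[:300],cv2.RETR_EXTERNAL,cv2.CHAIN_APPROX_NONE)[0]:
    if cv2.contourArea(k)>200:
        X=cast(c,k[:,0],.096)[:,:2]; vx,vy,_,_=cv2.fitLine(np.float32(X),cv2.DIST_L2,0,.01,.01).ravel(); print(cv2.boundingRect(k),X.mean(0),np.arctan(vy/vx))
E
```

```text
41.075 [0.39982642 0.38102225 0.21500287] [ 3.14130169e+00  4.96144454e-04 -1.57343673e-01] [-0.0765449  -0.50656161  0.19803343] 0.0854667545885499
41.125 [0.39982438 0.38094911 0.21506296] [ 3.14133481e+00  3.50681299e-04 -1.57405786e-01] [-0.98178928 -0.7886927   1.08726645] 0.08521516241127249
[ 0.465  -0.3115  0.045 ] 20.1 22.1
[ 0.4621 -0.1522  0.045 ] 38.4 39.0
[ 0.5181 -0.3121  0.045 ] 19.7 20.5
[ 0.5196 -0.2317  0.045 ] 29.4 30.1
[ 0.5202 -0.1516  0.045 ] 39.2 37.1
[ 0.5732 -0.3117  0.045 ] 22.4 22.9
[ 0.578  -0.1516  0.045 ] 37.0 37.5
[[207.11565458 132.42216162]
 [200.1618498   33.84001259]]
(187, 32, 25, 106) [0.50075222 0.43091096] -0.1515773
```

The trigger is back at rest (−0.15 rad, parallel to the grip) and all seven jars are in place. Handing in.

```bash
python3 -c "
from bench import robot
print(robot.sign_off())"
```

```text
the job is handed in; nothing more can be done
None
```

All seven jars found on the bench (three large, one medium, three small) are upright in their racks. The scanner trigger was squeezed fully (held a little longer than half a second) and released, and the job is handed in; no verdict was returned.

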